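Sort the spacers, then hold the cover over the sensor box

TASK

We are about to screw the aluminium cover onto the open sensor box. First stand the two stray brass spacers in the blue rack, each in the empty socket of the row of its own length. Then pick up the cover by its black handle and hold it level and still over the box, all four holes lined up with the brass threaded bosses and a gap of about 15 mm above them, never knocking it against the box; finish while still holding it there so that I can start the screws, and leave everything else on the bench where it is.

Things in the scene. Friction and masses are not known exactly. Their poses are not given: they have to be found in the camera images.
- cover: Loose aluminium plate, 100 (x) x 130 (y) x 4 mm, about 0.2 kg, flat on the bench; origin: centre of its underside (also below the centre of mass), z up. 13 mm through holes at x +-38, y +-53 mm. Black handle bar on the middle, 14 mm thick in x, 72 mm along y, 28 to 42 mm above the underside, on two posts at y +-31 mm, open between. Same after a half turn.
- hole0 (a point): centre of the cover's hole at its x = +38, y = +53 mm, at the underside
- hole2 (a point): centre of the cover's hole at its x = -38, y = -53 mm, at the underside
- box: Open-topped grey sensor box fixed to the bench, 100 (x) x 130 (y) x 45 mm high, green circuit board inside; origin: centre of its underside, at bench height, z up. In its corners, x +-38, y +-53 mm, stand four brass bosses, 15 mm across, each with a 5 mm threaded hole, tops level with the rim, 45 mm above the bench.
- boss0 (a point): centre of the top of the boss at the box's x = +38, y = +53 mm
- boss2 (a point): centre of the top of the boss at the box's x = -38, y = -53 mm
- rack: Blue block fixed to the bench, 110 (x) x 130 (y) x 14 mm high; origin: centre of its underside, z up. Two rows of 3 places along y (-42, 0, +42 mm): long row at x +35, short row at x -35 mm. Two places of each row hold fixed brass spacers, tops 61 (long) or 41 mm (short) above the bench; the third is an empty socket 22 mm across, 9 mm deep, floor 5 mm above the bench.
- socket_long (a point): centre of the floor of the long row's empty socket (rack x = +35, y = +42 mm, 5 mm above the bench)
- socket_short (a point): centre of the floor of the short row's empty socket (rack x = -35, y = -42 mm, 5 mm above the bench)
- spacer_long: Loose round brass spacer standing upright on the bench, 18 mm across, 56 mm tall, about 0.08 kg; origin at the centre of its underside, z up
- spacer_short: Loose round brass spacer like the other but 36 mm tall, about 0.055 kg, standing upright; origin at the centre of its underside, z up
- jar: bystander: glass jar with blue cap, 56 mm across, 85 mm tall; origin under its centre
- meter: bystander: white hand-held meter lying flat, 150 (its x) x 78 x 30 mm; origin under its centre
- fitting: bystander: stepped steel fitting, 32 mm across, 24 mm tall; origin under its centre
- screwdriver: bystander: screwdriver with green handle lying at the right side; its x runs along it
- wrench: bystander: steel wrench lying at the left side; its x runs along it
- beaker: bystander: white ceramic beaker, 64 mm across, 80 mm tall; origin under its centre
- fuse_box: bystander: small cardboard box 60 x 90 x 35 mm; origin under its centre
Things that resemble listed ones, but are neither listed nor needed, are in the scene too. What is shaped like the cover but orange or pink is not meant.

How it is judged:
By the outcome, as a careful person would: the job done as asked, in the order asked, and still so for the second after the job is handed in, while the arm keeps its last pose, push and grip.
It also fails if it takes over 69 s, if anything falls off the work surface, if the arm or the gripper's body presses on something with over 40 N, if the wrist force passes 120 N, or if a joint passes its speed limit or range.

ROBOT

A 7-joint arm with a two-finger parallel gripper is mounted at the origin on the work surface. World frame = base frame: x ahead of the robot, y to its left, z up, the work surface at z = 0. Lengths are in m, angles in degrees, forces in N, time in s.
With the tool pointing down it reaches from about 0.425 to 0.925 m from the base axis. Payload 6.8 kg.
Tool frame: the origin (TCP) lies at the very end of the fingers, on their centre line; the grasp point (between the pads) lies manip.tcp_to_grasp behind it (manip.tcp_to_grasp is the distance from the TCP to the grasp point, in m); z points along the fingers, x is the direction in which the jaws open and shut, and the axes are right-handed (so a half turn about z gives the same grasp; the last joint's range is limited). The gripper opens to 85 mm and grips with 20 to 120 N. Pads are 22 mm wide; open, the fingers measure 114 mm over their backs; the gripper's body (76 mm by 85 mm) begins 54 mm behind the grasp point. The pads swing forward as they close: fully open they stand 13 mm farther back than shut.
Start: joints at [-79.475, 27.33, 1.283, 89.118, -0.659, 63.558, -4.761], TCP at [0.194, 0.646, 0.231] pointing down, gripper open.
Joint ranges: [-169.35, 169.35], [-19.33, 120.38], [-80.79, 83.38], [13.8, 139.57], [-78.32, 258.32], [9.67, 109.79], [-169.56, 169.56]. Speed limits (degrees/s): [136.94, 136.94, 180, 180, 180, 180, 180].

INTERFACE

Orientations are given as a 3x3 rotation matrix whose columns are the frame's x, y, z axes.
In Python, from station import readout, viewer, order, manip gives the robot as it stands.
- The arm moves only by the tool move_arm, never from a script. Its argument "plan" is a list of rows, each an object of numbers: "x", "y", "z": the shift along the tool's x, y, z in m; "spin": the turn about the tool's z in degrees. A call has 1 to 5 rows; each row is the pose to reach, as a shift and turn from the pose commanded when the call began, along the tool's axes at that moment; what a row does not reach only later rows make up. A row lasts 1/12 s, in which the tool goes at most 41.7 mm and 7.16 degrees, less where a joint would pass 70% of its speed; a pose out of reach is approached as far as the arm can. A call with a gripper value outside its range is refused whole. "claw" is the opening in per cent of the stroke, from 0 (shut) to 100 (fully open), set as the call begins (left out, the last holds). The fingers move at their own pace and stop on an object; "newtons" is the grip in N (left out, the last holds). Time passes only in rows, so rows that repeat a pose let the fingers close. It gives the time, the measured TCP pose, the force and the opening at its end, in the units of the state.
- readout.get_state(): the state, without advancing time (a new reading comes with each control period).
- viewer.snapshot(name): name is "scene" or "top" or "wrist"; returns the picture (420x560x3 uint8, red, green, blue); there is no depth.
- viewer.camera_info(name): a dict with "intrinsics" (3x3 intrinsics, pixels), "R" (3x3) and "t" (3): a world point X has camera coordinates R X + t; the wrist camera has in their place "hand_eye" (4x4, takes a point from camera to tool coordinates, whose origin is the TCP and whose axes are the tool frame's). Camera axes: x right, y down, z forward; pixel columns grow to the right and rows downward; lengths in m; the calibration is good to about 2 mm. A picture is of the moment at which its call begins: read the wrist's pose just before it. camera_info takes no time and is no camera call.
- order.hand_in(): hands the job in, once; it reports no verdict.
The state is a dict: "time_s": time; "joint_positions": joint angles; "qvel": joint speeds; "effort": joint torques, N m; "eef_pos": TCP position; "tcp_rot": TCP orientation; "contact_force": force on the tool from outside, world axes, zero at the start; "torque": the same for the moment, N m; "gripper_width": finger opening in m.
Only numpy, scipy, OpenCV 4.12 (cv2) and the standard library are available. Lean on these libraries where they do the work, as an engineer would, in place of code of your own. Each camera call takes 0.05 s, during which the arm holds its last target.

## Working session

There is one attempt and no reset: what is moved stays moved. The work goes in short steps, Python scripts to look and compute and a tool call to move; the robot and the scene stay as the last step left them, time stands still between calls to the robot, and variables do not carry over. Pictures are saved under pics/ and viewed, and the job is handed in when it is done.

Besides the shell and the picture viewer there is one more tool, called after "Emit:" as name(argument=value, ...) on one line, values as JSON. move_arm: Moves the arm, as the interface text tells. Its arguments: {"type":"object","properties":{"plan":{"type":"array","items":{"type":"object","properties":{"x":{"type":"number"},"y":{"type":"number"},"z":{"type":"number"},"spin":{"type":"number"}}}},"claw":{"type":"number"},"newtons":{"type":"number"}},"required":["plan"]}

```bash
mkdir -p pics; ls; cat > h.py <<'E'
import numpy as np, cv2
from station import readout, viewer, order, manip
def snap(n,f):
    s=readout.get_state(); im=viewer.snapshot(n); cv2.imwrite('pics/'+f,im[:,:,::-1]); return s,im
def cam(n,s=None):
    c=viewer.camera_info(n); K=np.array(c['intrinsics'])
    if 'R' in c: return K,np.array(c['R']),np.array(c['t'])
    H=np.array(c['hand_eye']); T=np.eye(4); T[:3,:3]=s['tcp_rot'];T[:3,3]=s['eef_pos']
    M=np.linalg.inv(T@H); return K,M[:3,:3],M[:3,3]
def ray(c,u,v,z):
    K,R,t=c; d=R.T@np.linalg.inv(K)@[u,v,1]; o=-R.T@t
    return o+d*(z-o[2])/d[2]
def proj(c,X):
    K,R,t=c; p=K@(R@np.array(X)+t); return p[:2]/p[2]
E
python3 - <<'E'
from h import *
s,a=snap('top','top0.png'); snap('scene','sc0.png'); snap('wrist','wr0.png')
print(s, manip.tcp_to_grasp)
for n in('top','scene','wrist'):print(viewer.camera_info(n))
E
```

```text
pics
{'time_s': 0.0, 'joint_positions': array([-79.47367942,  27.37374635,   1.28007001,  89.17618863,
        -0.65982973,  63.55850155,  -4.76063488]), 'qvel': array([ 0.07090373, -0.07777513, -0.04496085,  0.01810147,  0.0058982 ,
        0.08732087,  0.00808085]), 'effort': array([-5.41253048e-04, -5.96482551e+01,  1.60776168e+00, -2.81193852e+01,
        1.24386980e-02,  9.59388010e-03, -1.26535215e-05]), 'eef_pos': array([0.19403767, 0.64590908, 0.23036537]), 'tcp_rot': array([[ 2.87670984e-01,  9.57729215e-01, -3.95508117e-04],
       [ 9.57727678e-01, -2.87671232e-01, -1.71968903e-03],
       [-1.76077273e-03,  1.15915564e-04, -9.99998443e-01]]), 'contact_force': array([ 1.06459145, -0.04077374, -0.37280355]), 'torque': array([ 0.04877192, -0.01901349,  0.00933196]), 'gripper_width': 0.08555159381953098} 0.0187
{'intrinsics': array([[403.08732816,   0.        , 283.33591055],
       [  0.        , 403.08732816, 212.25072896],
       [  0.        ,   0.        ,   1.        ]]), 'R': array([[ 0.03101799, -0.9993095 ,  0.0204548 ],
       [-0.99130405, -0.03337497, -0.12728863]
[... 302 characters left out ...]
0.54323445,  0.00129239],
       [ 0.40447492, -0.62353265, -0.66903443],
       [-0.36263671,  0.5622307 , -0.74323028]]), 't': array([-0.46514664, -0.1768155 ,  1.62230559])}
{'intrinsics': array([[315.6814713 ,   0.        , 277.64863676],
       [  0.        , 315.6814713 , 203.96887377],
       [  0.        ,   0.        ,   1.        ]]), 'hand_eye': array([[ 9.99999545e-01, -3.90011065e-04, -8.71039927e-04,
         1.38029199e-03],
       [ 6.12054312e-04,  9.62362161e-01,  2.71769565e-01,
        -6.83586009e-02],
       [ 7.32262729e-04, -2.71769974e-01,  9.62361962e-01,
        -1.43650608e-01],
       [ 0.00000000e+00,  0.00000000e+00,  0.00000000e+00,
         1.00000000e+00]])}
```

View pics/top0.png

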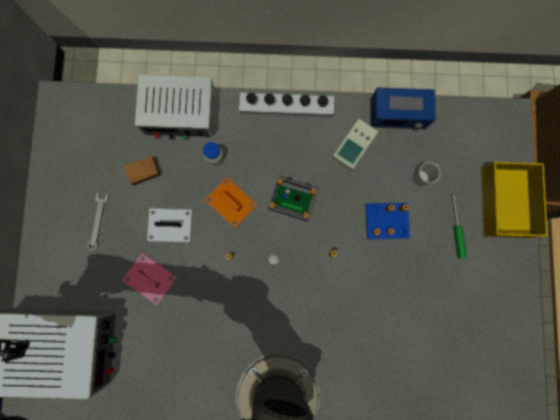

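View pics/sc0.png

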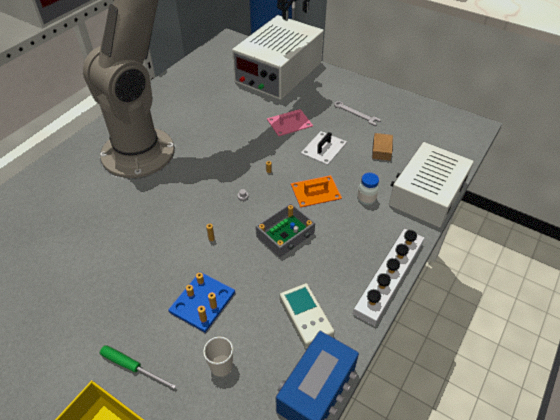

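View pics/wr0.png

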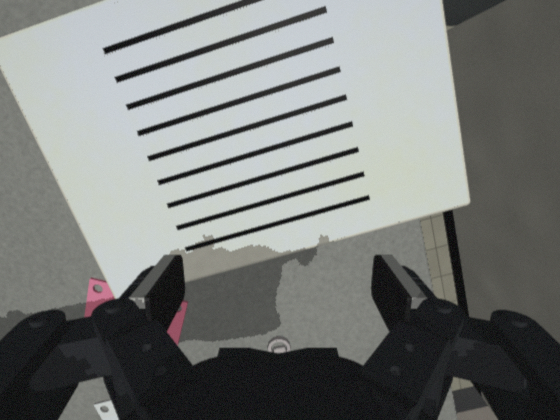

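The top view shows the white cover at about (169,225), the box at (293,198), the rack at (388,221) and the spacers at (228,256) and (333,253). I'll enlarge these.

```bash
python3 - <<'E'
from h import *
a=cv2.imread('pics/top0.png')
cv2.imwrite('pics/c1.png',cv2.resize(a[170:280,120:250],None,fx=6,fy=5.4,interpolation=cv2.INTER_CUBIC))
cv2.imwrite('pics/c2.png',cv2.resize(a[165:275,255:425],None,fx=4.7,fy=4.7,interpolation=cv2.INTER_CUBIC))
b=cv2.imread('pics/sc0.png')
cv2.imwrite('pics/c3.png',cv2.resize(b[200:340,150:350],None,fx=4,fy=4,interpolation=cv2.INTER_CUBIC))
c=cam('top')
for n,u,v,z in [('cover',169,225,.03),('box',293,198,.045),('rack',388,221,.014),('sl',228.5,256,.036),('s2',333.5,253,.05)]:print(n,ray(c,u,v,z))
E
```

```text
cover [0.49209901 0.34201082 0.03      ]
box [ 0.58480653 -0.02866133  0.045     ]
rack [ 0.52809517 -0.32550102  0.014     ]
sl [0.40486232 0.15814982 0.036     ]
s2 [ 0.42320984 -0.15302434  0.05      ]
```

View pics/c1.png

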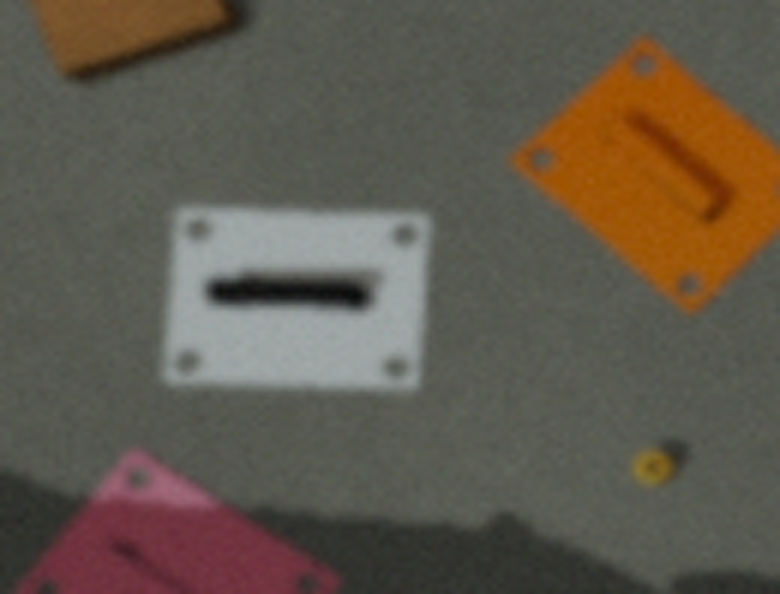

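View pics/c2.png

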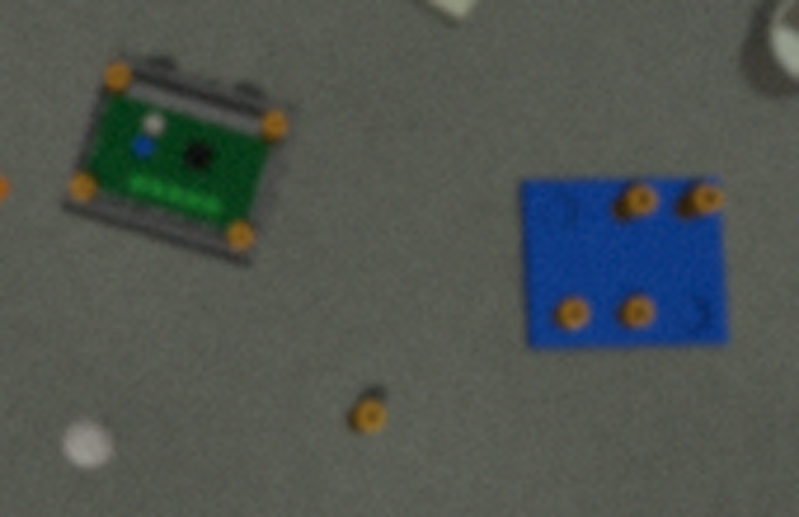

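View pics/c3.png

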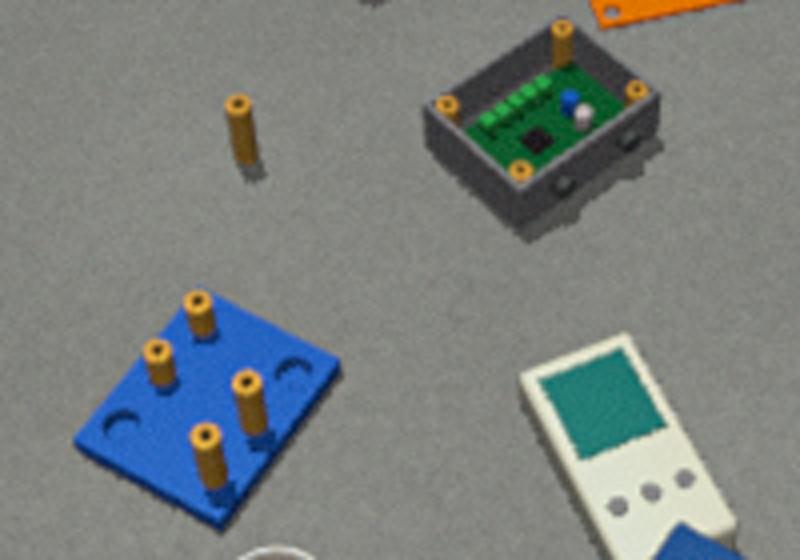

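```bash
cat >> h.py <<'E'
def go(x,y,z,yaw,s=None):
    "tool-frame delta + spin to reach world TCP x,y,z with tool x at yaw deg"
    s=s or readout.get_state(); R=np.array(s['tcp_rot']); d=R.T@(np.array([x,y,z])-s['eef_pos'])
    cy=np.degrees(np.arctan2(R[1,0],R[0,0])); sp=(cy-yaw+180)%360-180
    print('dx,dy,dz mm',np.round(d*1e3,1),'spin',round(sp,2),'yaw now',round(cy,2),'t',s['time_s'],'F',np.round(s['contact_force'],1),'w',s['gripper_width'])
E
python3 -c "
from h import *
go(.405,.158,.16,0)"
```

```text
dx,dy,dz mm [-406.6  342.4   71.1] spin 73.28 yaw now 73.28 t 0.15 F [ 0.  -0.3  0.4] w 0.08545941357139636
```

Emit:
move_arm(plan=[{"x": -0.031, "y": 0.026, "z": 0, "spin": 5.5}, {"x": -0.062, "y": 0.052, "z": 0, "spin": 11}, {"x": -0.093, "y": 0.078, "z": 0, "spin": 16.5}, {"x": -0.124, "y": 0.104, "z": 0, "spin": 22}, {"x": -0.155, "y": 0.13, "z": 0, "spin": 27.5}])

```text
time_s: 0.57
eef_pos: [0.2745, 0.4586, 0.231]
tcp_rot: [[0.701, 0.713, -0.0], [0.713, -0.701, -0.0], [-0.0, -0.0, -1.0]]
contact_force: [0.5, 0.6, 0.2]
gripper_width: 0.0853
```

```bash
python3 -c "
from h import *
go(.405,.158,.16,0)"
```

```text
dx,dy,dz mm [-123.   303.8   71.1] spin 45.51 yaw now 45.51 t 0.5667 F [0.5 0.6 0.2] w 0.08526423256710083
```

Emit:
move_arm(plan=[{"x": -0.015, "y": 0.037, "z": 0, "spin": 7}, {"x": -0.03, "y": 0.074, "z": 0, "spin": 14}, {"x": -0.045, "y": 0.111, "z": 0.01, "spin": 21}, {"x": -0.06, "y": 0.148, "z": 0.02, "spin": 28}, {"x": -0.075, "y": 0.185, "z": 0.03, "spin": 35}])

```text
time_s: 0.98
eef_pos: [0.3547, 0.2761, 0.2012]
tcp_rot: [[0.983, 0.181, 0.0], [0.181, -0.983, 0.001], [0.0, -0.001, -1.0]]
contact_force: [0.5, 0.0, -0.3]
gripper_width: 0.0853
```

```bash
python3 -c "
from h import *
go(.405,.158,.16,0)"
```

```text
dx,dy,dz mm [ 28.  125.3  41.1] spin 10.45 yaw now 10.45 t 0.9833 F [ 0.5  0.  -0.3] w 0.08530787402374489
```

Emit:
move_arm(plan=[{"x": 0.007, "y": 0.031, "z": 0.01, "spin": 3}, {"x": 0.014, "y": 0.062, "z": 0.02, "spin": 6}, {"x": 0.021, "y": 0.093, "z": 0.03, "spin": 9}, {"x": 0.028, "y": 0.125, "z": 0.041, "spin": 10.45}, {"x": 0.028, "y": 0.125, "z": 0.041, "spin": 10.45}], claw=60)

```text
time_s: 1.4
eef_pos: [0.4058, 0.154, 0.1588]
tcp_rot: [[1.0, -0.003, -0.002], [-0.003, -1.0, -0.003], [-0.002, 0.003, -1.0]]
contact_force: [-0.1, 0.2, 0.3]
gripper_width: 0.0511
```

```bash
python3 -c "
from h import *
s,a=snap('wrist','w1.png'); print(s['eef_pos'],s['qvel'].round(1))
go(.405,.158,.16,0,s)
cv2.imwrite('pics/w1.png',cv2.resize(a[:,:,::-1],None,fx=1.4,fy=1.4))"
```

```text
[0.4057976  0.15395844 0.15883522] [-3.2 -0.8 -4.5 -1.7 -0.2  2.2 -5.3]
dx,dy,dz mm [-0.8 -4.  -1.2] spin -0.2 yaw now -0.2 t 1.4 F [-0.1  0.2  0.3] w 0.05114911432435548
```

View pics/w1.png

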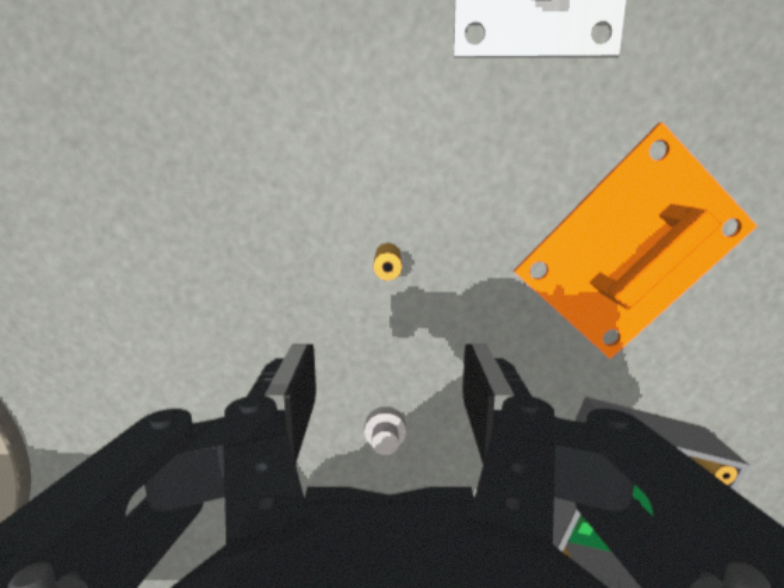

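The spacer top is at (387,266) in the enlarged view, or (276.5,190) in the original. It lies slightly below the image centre, between the fingers.

```bash
python3 -c "
from h import *
s,a=snap('wrist','w2.png'); print(s['eef_pos'],s['qvel'].round(1))
cv2.imwrite('pics/w2c.png',cv2.resize(a[150:230,220:340,::-1],None,fx=6,fy=6,interpolation=cv2.INTER_CUBIC))
c=cam('wrist',s); print(proj(c,(.405,.158,.036)))
"
```

```text
[0.40531327 0.15687061 0.15946496] [-2.7 -0.5 -3.5 -1.8 -0.5  0.7 -1.9]
[276.60958714 196.28605526]
```

View pics/w2c.png

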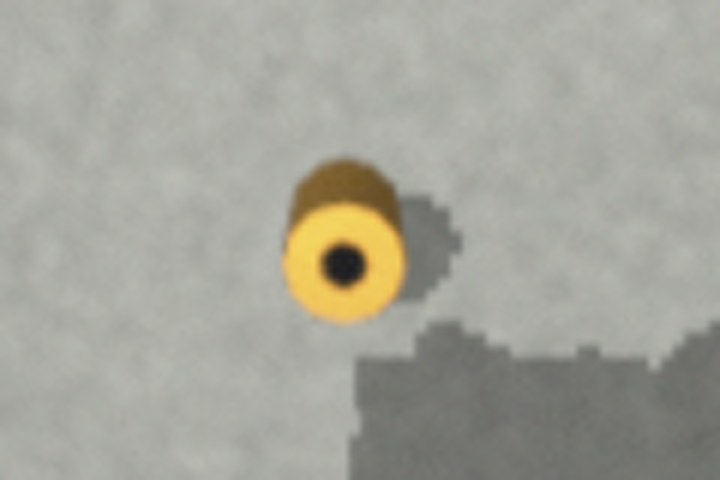

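```bash
python3 -c "
from h import *
s=readout.get_state(); 
s2=dict(s); s2['eef_pos']=np.array([0.40531327,0.15687061,0.15946496])
p=ray(cam('wrist',s2),276.9,193.6,.036); print(p)
go(p[0],p[1],.012,0)
"
```

```text
[0.40533553 0.16057395 0.036     ]
dx,dy,dz mm [  0.3  -1.6 148. ] spin 0.15 yaw now 0.15 t 1.5 F [0.3 0.7 0.8] w 0.050930449598332414
```

Emit:
move_arm(plan=[{"x": 0, "y": -0.0015, "z": 0.035}, {"x": 0, "y": -0.0015, "z": 0.07}, {"x": 0, "y": -0.0015, "z": 0.105}, {"x": 0, "y": -0.0015, "z": 0.13}, {"x": 0, "y": -0.0015, "z": 0.148}])

```text
invalid input
```

Emit:
move_arm(plan=[{"x": 0}, {"x": 0}, {"x": 0}, {"x": 0}, {"x": 0}], claw=0, newtons=40)

```text
invalid input
```

```bash
python3 -c "
from h import *
s,a=snap('wrist','w3.png'); print(s['eef_pos'],s['qvel'].round(1))
go(.405,.159,.15,0)"
```

```text
[0.40520687 0.1591089  0.15996245] [-1.8 -0.3 -2.3 -1.3 -0.2  0.1 -0.5]
dx,dy,dz mm [-0.2  1.5 10.3] spin 0.31 yaw now 0.31 t 1.55 F [-0.3  0.4 -0.3] w 0.051584570166071014
```

View pics/w3.png

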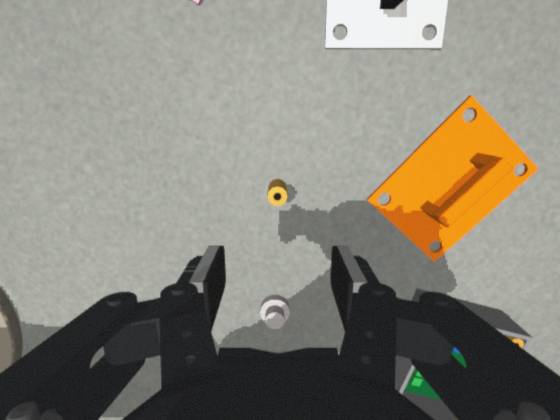

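The moves were refused because each row needs all four numbers. The spacer is unchanged at (277,196).

Emit:
move_arm(plan=[{"x": 0, "y": -0.001, "z": 0.035, "spin": 0}, {"x": 0, "y": -0.001, "z": 0.07, "spin": 0}, {"x": 0, "y": -0.001, "z": 0.105, "spin": 0}, {"x": 0, "y": -0.001, "z": 0.13, "spin": 0}, {"x": 0, "y": -0.001, "z": 0.148, "spin": 0}])

```text
time_s: 1.97
eef_pos: [0.4039, 0.1629, 0.0103]
tcp_rot: [[1.0, 0.009, -0.002], [0.009, -1.0, -0.0], [-0.002, 0.0, -1.0]]
contact_force: [-0.2, -0.3, 0.7]
gripper_width: 0.0511
```

```bash
python3 -c "
from h import *
s,a=snap('wrist','w4.png'); print(s['eef_pos'],s['qvel'].round(1))
go(.405,.1605,.012,0)"
```

```text
[0.40391346 0.16294286 0.01026546] [ 17.7  24.8 -20.2   1.7 -16.7 -28.2  14.7]
dx,dy,dz mm [ 2.1  1.9 -3.5] spin 0.55 yaw now 0.55 t 2.0167 F [-0.1  1.1 -1.5] w 0.051249306645776094
```

View pics/w4.png

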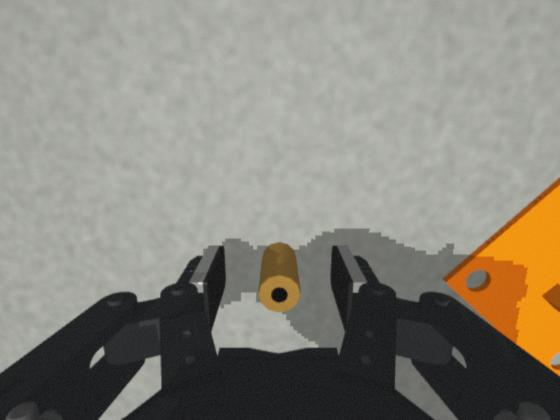

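The fingers straddle the spacer (top at 279,294). I'll let the arm settle and re-measure.

Emit:
move_arm(plan=[{"x": 0, "y": 0, "z": 0, "spin": 0}, {"x": 0, "y": 0, "z": 0, "spin": 0}, {"x": 0, "y": 0, "z": 0, "spin": 0}])

```text
time_s: 2.27
eef_pos: [0.4061, 0.1625, 0.0136]
tcp_rot: [[1.0, 0.007, 0.002], [0.007, -1.0, 0.002], [0.002, -0.002, -1.0]]
contact_force: [-0.6, 0.4, 0.5]
gripper_width: 0.0517
```

```bash
python3 -c "
from h import *
s,a=snap('wrist','w4.png'); print(s['eef_pos'],s['qvel'].round(1))
cv2.imwrite('pics/w4c.png',cv2.resize(a[220:330,200:360,::-1],None,fx=5,fy=5,interpolation=cv2.INTER_CUBIC))
c=cam('wrist',s); print(proj(c,s['eef_pos']+np.array([0,0,.024])))
go(.405,.1605,.012,0)"
```

```text
[0.40609443 0.16249958 0.01356141] [ 0.2 -0.5  0.3  0.1 -0.1 -0.2  0.2]
[275.47514547 285.89813583]
dx,dy,dz mm [-1.2  1.9  1.6] spin 0.38 yaw now 0.38 t 2.3167 F [ 0.7 -0.2 -0.5] w 0.051254086928524206
```

View pics/w4c.png

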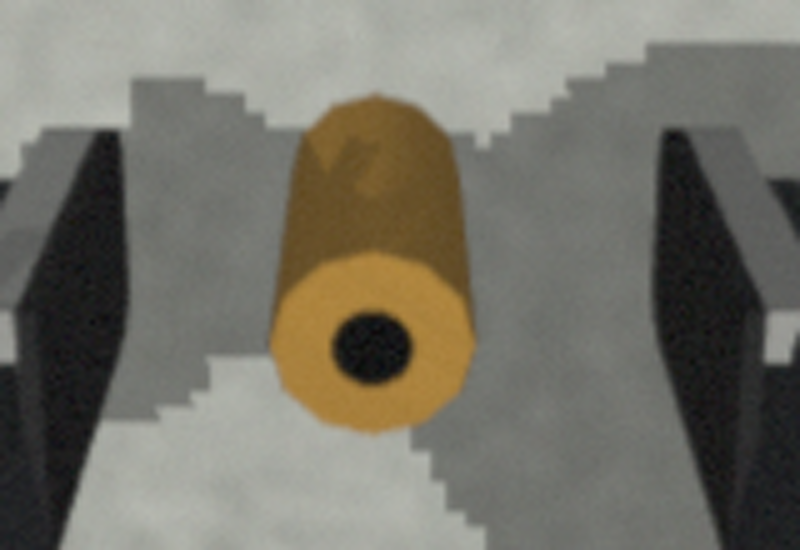

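Emit:
move_arm(plan=[{"x": -0.0005, "y": 0.001, "z": 0.001, "spin": 0}, {"x": -0.0005, "y": 0.001, "z": 0.001, "spin": 0}, {"x": -0.0005, "y": 0.001, "z": 0.001, "spin": 0}, {"x": -0.0005, "y": 0.001, "z": 0.001, "spin": 0}, {"x": -0.0005, "y": 0.001, "z": 0.001, "spin": 0}], claw=0, newtons=40)

```text
time_s: 2.73
eef_pos: [0.405, 0.1605, 0.0119]
tcp_rot: [[1.0, 0.006, 0.001], [0.006, -1.0, 0.001], [0.001, -0.001, -1.0]]
contact_force: [-1.4, -0.3, 8.5]
gripper_width: 0.0168
```

```bash
python3 -c "
from h import *
s,a=snap('wrist','w5.png'); print(s['eef_pos'],s['qvel'].round(1))
cv2.imwrite('pics/w5c.png',cv2.resize(a[220:330,200:360,::-1],None,fx=5,fy=5,interpolation=cv2.INTER_CUBIC))
go(.46,-.26,.15,0)"
```

```text
[0.40503512 0.16052889 0.01194727] [ 0.1 -0.  -0.  -0.   0.   0.   0.1]
dx,dy,dz mm [  52.7  420.7 -138.4] spin 0.32 yaw now 0.32 t 2.7833 F [-2.  -0.   7.7] w 0.01692417973552437
```

View pics/w5c.png

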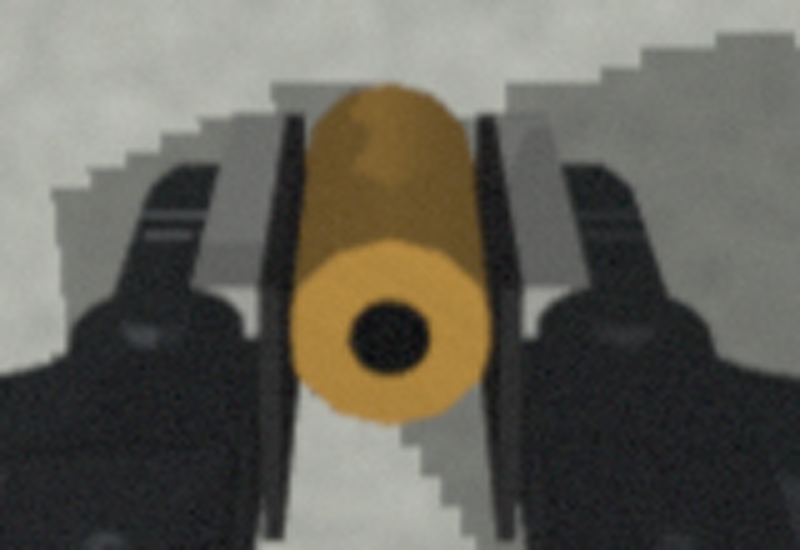

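Grasped: width 17 mm, top at (390,332) in the crop, centred between the pads. Lifting and heading to the rack.

Emit:
move_arm(plan=[{"x": 0, "y": 0, "z": -0.025, "spin": 0}, {"x": 0.005, "y": 0.0, "z": -0.06, "spin": 0}, {"x": 0.015, "y": 0.02, "z": -0.095, "spin": 0}, {"x": 0.025, "y": 0.05, "z": -0.12, "spin": 0}, {"x": 0.035, "y": 0.088, "z": -0.135, "spin": 0}])

```text
time_s: 3.2
eef_pos: [0.442, 0.074, 0.1493]
tcp_rot: [[1.0, 0.01, 0.004], [0.01, -1.0, 0.003], [0.004, -0.003, -1.0]]
contact_force: [1.5, 0.4, -0.9]
gripper_width: 0.0169
```

Emit:
move_arm(plan=[{"x": 0.003, "y": 0.041, "z": -0.003, "spin": 0}, {"x": 0.006, "y": 0.082, "z": -0.006, "spin": 0}, {"x": 0.009, "y": 0.123, "z": -0.01, "spin": 0}, {"x": 0.012, "y": 0.164, "z": -0.013, "spin": 0}, {"x": 0.015, "y": 0.205, "z": -0.013, "spin": 0}])

```text
time_s: 3.62
eef_pos: [0.4563, -0.134, 0.16]
tcp_rot: [[1.0, 0.006, 0.002], [0.006, -1.0, 0.001], [0.002, -0.001, -1.0]]
contact_force: [2.3, 0.6, -0.2]
gripper_width: 0.0162
```

```bash
python3 -c "
from h import *
go(.49,-.30,.16,0)"
```

```text
dx,dy,dz mm [ 32.8 166.2  -0. ] spin 0.33 yaw now 0.33 t 3.6167 F [ 2.3  0.6 -0.2] w 0.016238959132057067
```

Emit:
move_arm(plan=[{"x": 0.008, "y": 0.04, "z": 0, "spin": 0.3}, {"x": 0.016, "y": 0.08, "z": 0, "spin": 0.3}, {"x": 0.024, "y": 0.12, "z": 0, "spin": 0.3}, {"x": 0.03, "y": 0.155, "z": 0, "spin": 0.3}, {"x": 0.033, "y": 0.166, "z": 0, "spin": 0.3}])

```text
time_s: 4.03
eef_pos: [0.4895, -0.3042, 0.1598]
tcp_rot: [[1.0, -0.005, 0.001], [-0.005, -1.0, -0.004], [0.001, 0.004, -1.0]]
contact_force: [-0.5, -0.5, -1.4]
gripper_width: 0.0166
```

Emit:
move_arm(plan=[{"x": 0, "y": 0, "z": 0, "spin": 0}, {"x": 0, "y": 0, "z": 0, "spin": 0}, {"x": 0, "y": 0, "z": 0, "spin": 0}, {"x": 0, "y": 0, "z": 0, "spin": 0}])

```text
time_s: 4.37
eef_pos: [0.4904, -0.2956, 0.1589]
tcp_rot: [[1.0, 0.003, -0.0], [0.003, -1.0, 0.002], [-0.0, -0.002, -1.0]]
contact_force: [-0.3, -0.0, -0.6]
gripper_width: 0.0168
```

```bash
python3 -c "
from h import *
s,a=snap('wrist','w6.png'); print(repr(s['eef_pos']),repr(s['tcp_rot']),s['qvel'].round(1))
cv2.imwrite('pics/w6b.png',cv2.resize(a[:,:,::-1],None,fx=1.4,fy=1.4,interpolation=cv2.INTER_CUBIC))
"
```

```text
array([ 0.49039776, -0.29564295,  0.15891057]) array([[ 9.99995378e-01,  3.00461652e-03, -4.64394723e-04],
       [ 3.00531816e-03, -9.99994332e-01,  1.51761573e-03],
       [-4.59832238e-04, -1.51900437e-03, -9.99998741e-01]]) [-0.1  0.   0.2 -0.2  0.  -0.1  0. ]
```

View pics/w6b.png

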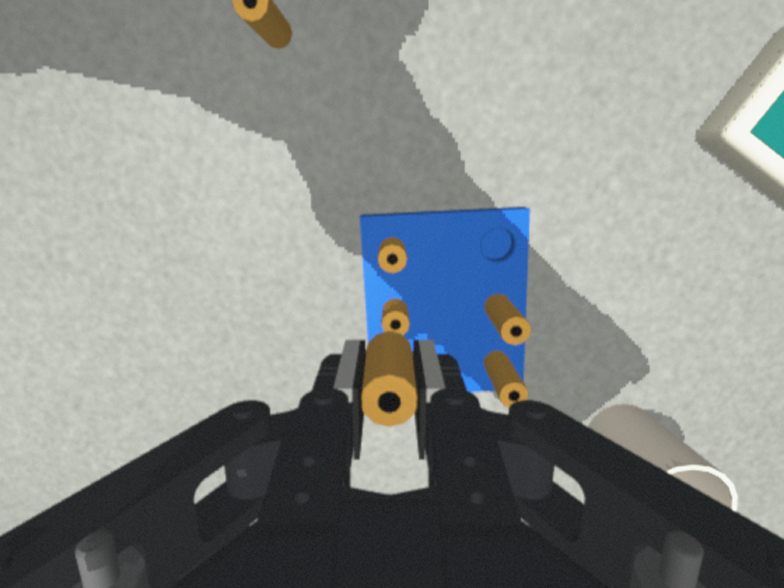

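The picture shows the rack spacer tops at (392,258), (395.5,324), (516,330.5) and (513.5,396), the long socket at (496.5,243.5) and the held spacer's top at (389.5,401.5). I'll fit the rack pose to these.

```bash
cat > fit.py <<'E'
from h import *
from scipy.optimize import least_squares
def fit(c,pts,uv,x0):
    pts=np.array(pts,float);uv=np.array(uv,float)
    def w(p):
        a=np.radians(p[2]); R=np.array([[np.cos(a),-np.sin(a),0],[np.sin(a),np.cos(a),0],[0,0,1]])
        return (R@pts.T).T+[p[0],p[1],0]
    f=lambda p:np.ravel([proj(c,X)-q for X,q in zip(w(p),uv)])
    r=least_squares(f,x0,x_scale=[.01,.01,1]); return r.x,f(r.x).reshape(-1,2).round(1)
E
python3 - <<'E'
from fit import *
s=dict(eef_pos=[ 0.49039776, -0.29564295,  0.15891057],tcp_rot=np.array([[ 9.99995378e-01,  3.00461652e-03, -4.64394723e-04],
       [ 3.00531816e-03, -9.99994332e-01,  1.51761573e-03],
       [-4.59832238e-04, -1.51900437e-03, -9.99998741e-01]]))
c=cam('wrist',s)
pts=[(-.035,.042,.041),(-.035,0,.041),(.035,0,.061),(.035,-.042,.061),(.035,.042,.014),(-.055,.065,.014),(.055,.065,.014)]
uv=(np.array([(392,258.5),(395.5,324),(516,330.5),(513.5,396),(496.5,243.5),(361,215),(528.5,208.5)])+.5)/1.4-.5
p,r=fit(c,pts,uv,[.528,-.3255,0]); print(p);print(r)
R=np.array(s['tcp_rot'])
print('held pred',proj(c,s['eef_pos']+R@[0,0,-.024]),'seen',(389.5+.5)/1.4-.5,(401.5+.5)/1.4-.5)
# top cam
ct=cam('top')
uvt=[(573/4.7+255,312/4.7+165),(638/4.7+255,311/4.7+165),(642/4.7+255,198/4.7+165),(710/4.7+255,197/4.7+165)]
print(fit(ct,pts[:4] and [pts[0],pts[1],pts[2],pts[3]],uvt,[.528,-.3255,0]))
a=np.radians(p[2]);
for q in[(-.035,-.042),(.035,.042)]:
  print(p[0]+np.cos(a)*q[0]-np.sin(a)*q[1],p[1]+np.sin(a)*q[0]+np.cos(a)*q[1])
E
```

```text
[ 0.53016846 -0.32244464  2.81830056]
[[ 0.2 -0.2]
 [-0.2 -0.4]
 [-0.5 -0.1]
 [-0.2 -1. ]
 [ 0.9  0.9]
 [-0.9  0.9]
 [ 0.7 -0.2]]
held pred [275.37928969 285.98336629] seen 278.0714285714286 286.64285714285717
(array([ 0.52957968, -0.3251226 ,  2.31734498]), array([[ 0.1, -0.2],
       [ 0.1, -0.1],
       [ 0.2,  0.1],
       [-0.3,  0.2]]))
0.4972758869016242 -0.36611475165427615
0.563061042299825 -0.2787745356639629
```

```bash
python3 -c "
from h import *
go(.496,-.366,.055,2.8)"
```

```text
dx,dy,dz mm [  5.3  70.3 104. ] spin -2.63 yaw now 0.17 t 4.4167 F [-1.   0.3 -1.2] w 0.016754718504611278
```

Emit:
move_arm(plan=[{"x": 0.002, "y": 0.03, "z": 0.01, "spin": -1.3}, {"x": 0.005, "y": 0.06, "z": 0.035, "spin": -2.6}, {"x": 0.0053, "y": 0.0703, "z": 0.07, "spin": -2.6}, {"x": 0.0053, "y": 0.0703, "z": 0.095, "spin": -2.6}, {"x": 0.0053, "y": 0.0703, "z": 0.104, "spin": -2.6}])

```text
time_s: 4.83
eef_pos: [0.4938, -0.3662, 0.0515]
tcp_rot: [[0.999, 0.046, -0.005], [0.046, -0.999, 0.003], [-0.005, -0.003, -1.0]]
contact_force: [0.7, 1.1, -0.8]
gripper_width: 0.0161
```

Emit:
move_arm(plan=[{"x": 0, "y": 0, "z": 0, "spin": 0}, {"x": 0, "y": 0, "z": 0, "spin": 0}, {"x": 0, "y": 0, "z": 0, "spin": 0}, {"x": 0, "y": 0, "z": 0, "spin": 0}])

```text
time_s: 5.17
eef_pos: [0.497, -0.3682, 0.0571]
tcp_rot: [[0.999, 0.047, 0.003], [0.047, -0.999, -0.001], [0.003, 0.001, -1.0]]
contact_force: [-0.4, 0.4, -0.3]
gripper_width: 0.0167
```

```bash
python3 -c "
from h import *
s,a=snap('wrist','w7.png'); print(repr(s['eef_pos']),repr(s['tcp_rot']),s['qvel'].round(1))
cv2.imwrite('pics/w7b.png',cv2.resize(a[130:350,130:430,::-1],None,fx=2.6,fy=2.6,interpolation=cv2.INTER_CUBIC))
"
```

```text
array([ 0.49702586, -0.36824682,  0.05709385]) array([[ 0.99889714,  0.046863  ,  0.00289219],
       [ 0.04686691, -0.9989003 , -0.0012991 ],
       [ 0.00282813,  0.00143322, -0.99999497]]) [ 0.2  0.2 -0.1  0.1 -0.1 -0.1  0.2]
```

View pics/w7b.png

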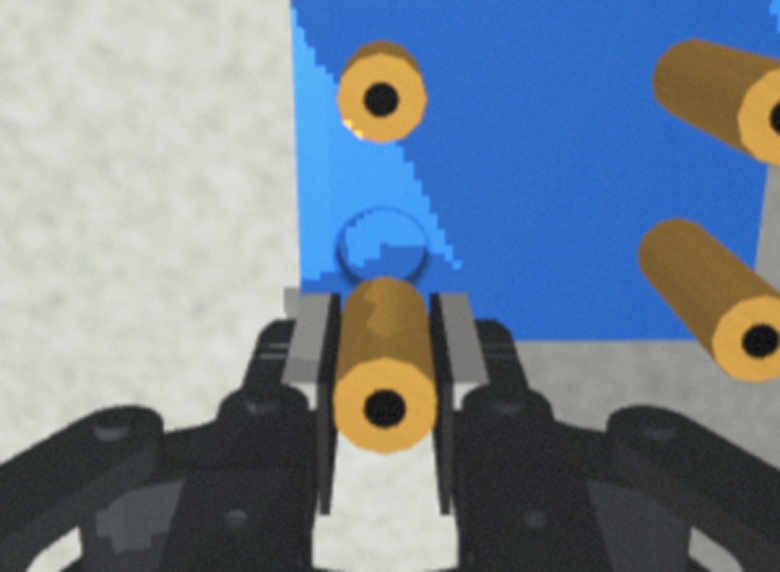

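```bash
python3 - <<'E'
from h import *
s=dict(eef_pos=np.array([ 0.49702586, -0.36824682,  0.05709385]),tcp_rot=np.array([[ 0.99889714,  0.046863  ,  0.00289219],
       [ 0.04686691, -0.9989003 , -0.0012991 ],
       [ 0.00282813,  0.00143322, -0.99999497]]))
c=cam('wrist',s);R=s['tcp_rot']
f=lambda u:(u+.5)/2.6-.5+130
a=ray(c,f(382),f(251),.014); b=ray(c,f(381),f(99),.041); h=ray(c,f(385),f(406),s['eef_pos'][2]+.024)
ht=s['eef_pos']+R@[0,0,-.024]
print('sock',a,'nbr',b,'sock from nbr',b+.042*np.array([np.sin(np.radians(2.8)),-np.cos(np.radians(2.8)),0]),'held',h,'bias',h-ht)
print('target eef', a-(h-ht))
c=cam('wrist',readout.get_state()); go(.495,-.366,.017,2.7)
E
```

```text
sock [ 0.49731309 -0.36563931  0.014     ] nbr [ 0.49527991 -0.32428623  0.041     ] sock from nbr [ 0.4973316  -0.36623609  0.041     ] held [ 0.49801879 -0.36814748  0.08109385] bias [1.06234133e-03 6.81631206e-05 1.20720000e-07]
target eef [ 0.49625074 -0.36570747  0.01399988]
dx,dy,dz mm [-1.8 -2.4 39.9] spin -0.02 yaw now 2.68 t 5.2167 F [ 0.2 -0.4 -0.8] w 0.01640922826174964
```

Emit:
move_arm(plan=[{"x": -0.0009, "y": -0.0023, "z": 0.005, "spin": 0}, {"x": -0.0009, "y": -0.0023, "z": 0.012, "spin": 0}, {"x": -0.0009, "y": -0.0023, "z": 0.02, "spin": 0}, {"x": -0.0009, "y": -0.0023, "z": 0.024, "spin": 0}, {"x": -0.0009, "y": -0.0023, "z": 0.024, "spin": 0}])

```text
time_s: 5.63
eef_pos: [0.4938, -0.3652, 0.0296]
tcp_rot: [[0.999, 0.046, -0.002], [0.046, -0.999, 0.001], [-0.002, -0.001, -1.0]]
contact_force: [0.3, 0.2, -0.9]
gripper_width: 0.0162
```

```bash
python3 - <<'E'
from h import *
s,a=snap('wrist','w8.png'); print(repr(s['eef_pos']),s['qvel'].round(1))
go(.4962,-.366,.0175,2.7)
cv2.imwrite('pics/w8b.png',cv2.resize(a[130:350,130:430,::-1],None,fx=2.6,fy=2.6,interpolation=cv2.INTER_CUBIC))
E
```

```text
array([ 0.49376526, -0.36523922,  0.02959339]) [-0.  -0.9  0.7 -0.7  0.4  0.9 -0.4]
dx,dy,dz mm [ 2.1  0.5 12.7] spin -0.08 yaw now 2.62 t 5.6833 F [ 0.2 -0.4 -0.3] w 0.016813536056036443
```

View pics/w8b.png

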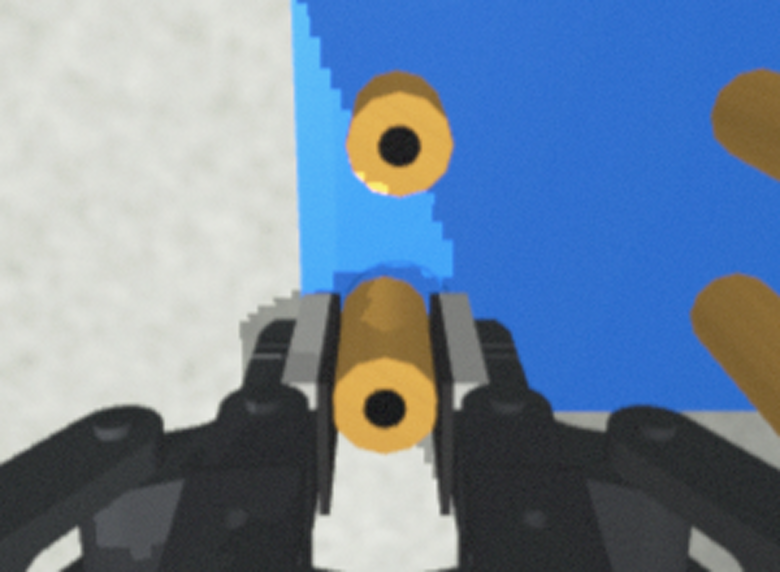

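The socket's centre is about 2 mm to the right of the held spacer. Correcting at the same height before going in.

Emit:
move_arm(plan=[{"x": 0.0021, "y": 0.0005, "z": 0.0, "spin": 0}, {"x": 0.0021, "y": 0.0005, "z": 0.0, "spin": 0}, {"x": 0.0021, "y": 0.0005, "z": 0.0, "spin": 0}])

```text
time_s: 5.93
eef_pos: [0.4971, -0.3665, 0.0314]
tcp_rot: [[0.999, 0.046, 0.001], [0.046, -0.999, -0.0], [0.001, 0.0, -1.0]]
contact_force: [0.3, 0.7, -1.2]
gripper_width: 0.0164
```

```bash
python3 - <<'E'
from h import *
s,a=snap('wrist','w9.png'); print(repr(s['eef_pos']),s['qvel'].round(1))
go(.4962,-.366,.0175,2.7)
cv2.imwrite('pics/w9b.png',cv2.resize(a[130:350,130:430,::-1],None,fx=2.6,fy=2.6,interpolation=cv2.INTER_CUBIC))
E
```

```text
array([ 0.49713959, -0.36653468,  0.03139606]) [ 0.1 -0.   0.   0.3  0.   0.  -0. ]
dx,dy,dz mm [-0.8 -0.5 13.9] spin -0.07 yaw now 2.63 t 5.9833 F [ 0.3 -0.6 -0. ] w 0.0167623742913069
```

View pics/w9b.png

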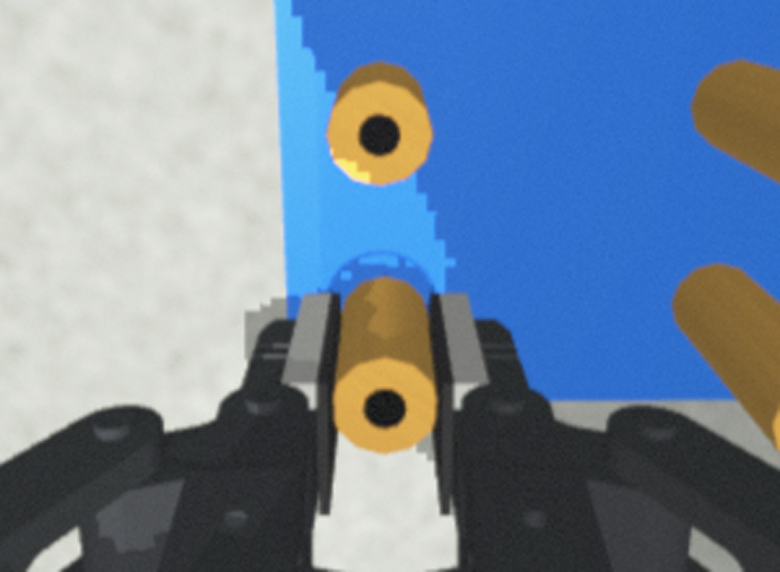

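Emit:
move_arm(plan=[{"x": -0.0007, "y": -0.0005, "z": 0.002, "spin": 0}, {"x": -0.0007, "y": -0.0005, "z": 0.005, "spin": 0}, {"x": -0.0007, "y": -0.0005, "z": 0.008, "spin": 0}, {"x": -0.0007, "y": -0.0005, "z": 0.008, "spin": 0}, {"x": -0.0007, "y": -0.0005, "z": 0.008, "spin": 0}])

```text
time_s: 6.4
eef_pos: [0.4958, -0.3657, 0.0228]
tcp_rot: [[0.999, 0.046, -0.001], [0.046, -0.999, 0.0], [-0.001, -0.0, -1.0]]
contact_force: [-0.8, -0.9, -0.5]
gripper_width: 0.0168
```

```bash
python3 - <<'E'
from h import *
s,a=snap('wrist','w10.png'); print(repr(s['eef_pos']),s['qvel'].round(1))
go(.4962,-.366,.0175,2.7)
cv2.imwrite('pics/w10b.png',cv2.resize(a[130:350,130:430,::-1],None,fx=2.6,fy=2.6,interpolation=cv2.INTER_CUBIC))
E
```

```text
array([ 0.49579804, -0.36565463,  0.02278776]) [-0.1 -0.3  0.3 -0.3  0.2  0.2 -0.1]
dx,dy,dz mm [0.3 0.2 5.5] spin -0.07 yaw now 2.63 t 6.45 F [ 0.1 -0.2 -0.3] w 0.016512461023518565
```

View pics/w10b.png

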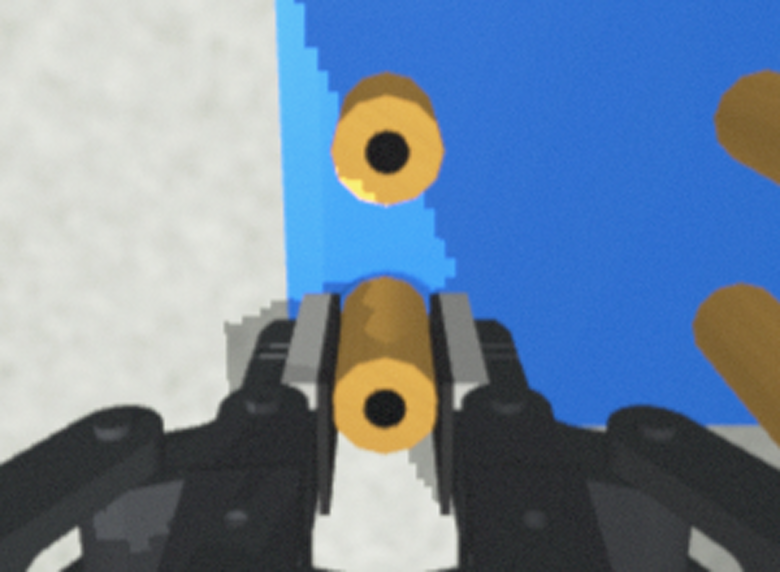

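The spacer bottom is entering the socket: the rim arc is centred on it at (386,277) and there is no contact force. Lowering the rest.

Emit:
move_arm(plan=[{"x": 0.0003, "y": 0.0002, "z": 0.002, "spin": 0}, {"x": 0.0003, "y": 0.0002, "z": 0.004, "spin": 0}, {"x": 0.0003, "y": 0.0002, "z": 0.005, "spin": 0}, {"x": 0.0003, "y": 0.0002, "z": 0.005, "spin": 0}, {"x": 0.0003, "y": 0.0002, "z": 0.005, "spin": 0}])

```text
time_s: 6.87
eef_pos: [0.4963, -0.366, 0.018]
tcp_rot: [[0.999, 0.046, -0.0], [0.046, -0.999, 0.0], [-0.0, -0.0, -1.0]]
contact_force: [0.1, -0.5, -1.2]
gripper_width: 0.0165
```

Emit:
move_arm(plan=[{"x": 0, "y": 0, "z": 0, "spin": 0}, {"x": 0, "y": 0, "z": 0, "spin": 0}, {"x": 0, "y": 0, "z": 0, "spin": 0}, {"x": 0, "y": 0, "z": 0, "spin": 0}], claw=45)

```text
time_s: 7.2
eef_pos: [0.4964, -0.3661, 0.0183]
tcp_rot: [[0.999, 0.046, 0.0], [0.046, -0.999, -0.0], [0.0, 0.0, -1.0]]
contact_force: [-0.1, -0.4, -0.1]
gripper_width: 0.0388
```

```bash
python3 - <<'E'
from h import *
s,a=snap('wrist','w11.png'); print(repr(s['eef_pos']),s['qvel'].round(1))
go(.4962,-.366,.12,0)
cv2.imwrite('pics/w11b.png',cv2.resize(a[130:350,130:430,::-1],None,fx=2.6,fy=2.6,interpolation=cv2.INTER_CUBIC))
E
```

```text
array([ 0.49641983, -0.36609545,  0.0182802 ]) [ 0.  0.  0.  0. -0. -0. -0.]
dx,dy,dz mm [-2.000e-01 -1.000e-01 -1.018e+02] spin 2.63 yaw now 2.63 t 7.25 F [0.1 0.7 0.3] w 0.038413298504246116
```

View pics/w11b.png

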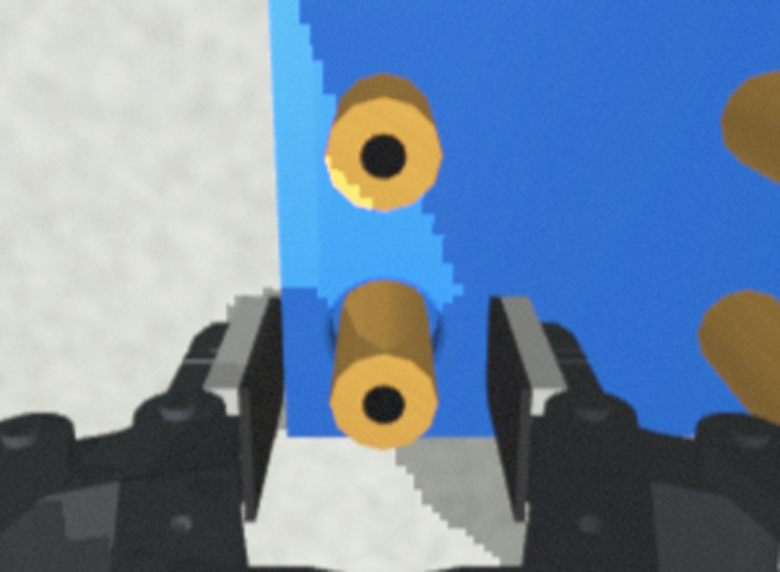

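The short spacer is seated in its socket. Lifting clear and going for the long spacer.

Emit:
move_arm(plan=[{"x": 0, "y": 0, "z": -0.03, "spin": 0}, {"x": 0, "y": 0, "z": -0.07, "spin": 0}, {"x": 0, "y": 0, "z": -0.105, "spin": 0}, {"x": -0.01, "y": -0.03, "z": -0.125, "spin": 0}, {"x": -0.02, "y": -0.065, "z": -0.135, "spin": 0}])

```text
time_s: 7.67
eef_pos: [0.4745, -0.3051, 0.1567]
tcp_rot: [[0.999, 0.042, 0.006], [0.042, -0.999, -0.004], [0.005, 0.004, -1.0]]
contact_force: [0.3, 0.6, 0.2]
gripper_width: 0.0384
```

```bash
python3 - <<'E'
from h import *
p=ray(cam('top'),370/4.7+255,414/4.7+165,.056);print(p)
go(p[0],p[1],.16,2.6)
E
```

```text
[ 0.4227923  -0.15282515  0.056     ]
dx,dy,dz mm [ -45.2 -154.3   -4.3] spin -0.2 yaw now 2.4 t 7.6667 F [0.3 0.6 0.2] w 0.03844378611759137
```

Emit:
move_arm(plan=[{"x": -0.01, "y": -0.038, "z": 0, "spin": 0}, {"x": -0.02, "y": -0.076, "z": 0, "spin": 0}, {"x": -0.031, "y": -0.113, "z": 0, "spin": 0}, {"x": -0.042, "y": -0.14, "z": 0, "spin": 0}, {"x": -0.047, "y": -0.152, "z": 0, "spin": 0}], claw=55)

```text
time_s: 8.08
eef_pos: [0.4175, -0.1485, 0.1528]
tcp_rot: [[0.999, 0.049, -0.002], [0.049, -0.999, 0.003], [-0.002, -0.003, -1.0]]
contact_force: [0.7, 0.2, 0.5]
gripper_width: 0.0472
```

Emit:
move_arm(plan=[{"x": 0, "y": 0, "z": 0, "spin": 0}, {"x": 0, "y": 0, "z": 0, "spin": 0}, {"x": 0, "y": 0, "z": 0, "spin": 0}, {"x": 0, "y": 0, "z": 0, "spin": 0}])

```text
time_s: 8.42
eef_pos: [0.4201, -0.1536, 0.1534]
tcp_rot: [[0.999, 0.044, 0.001], [0.044, -0.999, -0.001], [0.001, 0.001, -1.0]]
contact_force: [-0.2, 0.2, 0.2]
gripper_width: 0.0473
```

```bash
python3 - <<'E'
from h import *
s,a=snap('wrist','w12.png'); print(repr(s['eef_pos']),s['qvel'].round(1))
p=ray(cam('top'),370/4.7+255,414/4.7+165,.056)
print('pred uv',proj(cam('wrist',s),p))
cv2.imwrite('pics/w12b.png',cv2.resize(a[130:350,130:430,::-1],None,fx=2.6,fy=2.6,interpolation=cv2.INTER_CUBIC))
np.save('s12.npy',s,allow_pickle=True)
E
```

```text
array([ 0.42006241, -0.15361009,  0.15337996]) [ 0.2  0.2 -0.1  0.1 -0.   0.  -0.2]
pred uv [279.94143263 205.19895738]
```

View pics/w12b.png

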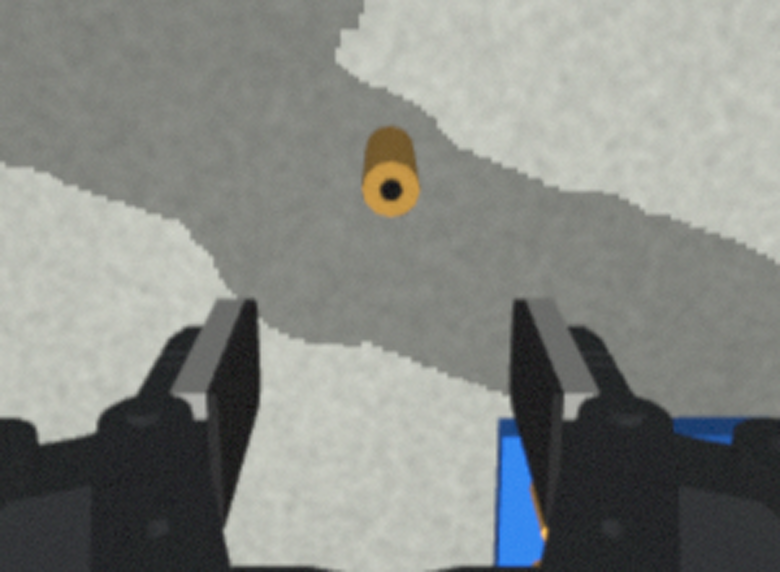

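View pics/w12.png

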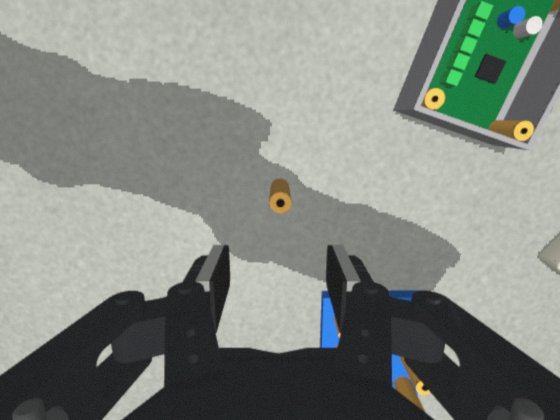

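The long spacer's top is at (391,188) in the crop, near the predicted spot.

```bash
python3 - <<'E'
from h import *
s=np.load('s12.npy',allow_pickle=True).item()
p=ray(cam('wrist',s),280.1,202,.056)-[.0012,0,0]; print(p)
go(p[0],p[1],.024,2.6)
E
```

```text
[ 0.42159762 -0.15018423  0.056     ]
dx,dy,dz mm [  1.8  -3.4 129.3] spin -0.08 yaw now 2.52 t 8.4667 F [0.2 0.4 0.2] w 0.047025484814997395
```

Emit:
move_arm(plan=[{"x": 0.0018, "y": -0.0034, "z": 0.03, "spin": 0}, {"x": 0.0018, "y": -0.0034, "z": 0.065, "spin": 0}, {"x": 0.0018, "y": -0.0034, "z": 0.1, "spin": 0}, {"x": 0.0018, "y": -0.0034, "z": 0.12, "spin": 0}, {"x": 0.0018, "y": -0.0034, "z": 0.129, "spin": 0}])

```text
time_s: 8.88
eef_pos: [0.4195, -0.1495, 0.0214]
tcp_rot: [[0.999, 0.044, -0.005], [0.044, -0.999, -0.0], [-0.005, -0.0, -1.0]]
contact_force: [-0.7, 0.1, -0.2]
gripper_width: 0.0472
```

Emit:
move_arm(plan=[{"x": 0, "y": 0, "z": 0, "spin": 0}, {"x": 0, "y": 0, "z": 0, "spin": 0}, {"x": 0, "y": 0, "z": 0, "spin": 0}])

```text
time_s: 9.13
eef_pos: [0.4222, -0.1495, 0.0253]
tcp_rot: [[0.999, 0.045, 0.002], [0.045, -0.999, -0.0], [0.002, 0.001, -1.0]]
contact_force: [-0.1, 0.6, -0.5]
gripper_width: 0.0466
```

```bash
python3 - <<'E'
from h import *
s,a=snap('wrist','w13.png'); print(repr(s['eef_pos']),s['qvel'].round(1))
print('pred uv',proj(cam('wrist',s),[*s['eef_pos'][:2],.056]))
cv2.imwrite('pics/w13b.png',cv2.resize(a[130:350,130:430,::-1],None,fx=2.6,fy=2.6,interpolation=cv2.INTER_CUBIC))
E
```

```text
array([ 0.42216037, -0.14953195,  0.02526709]) [-0.6 -0.8  0.1  0.2 -0.1 -0.3  0.2]
pred uv [275.29112943 294.62541753]
```

View pics/w13b.png

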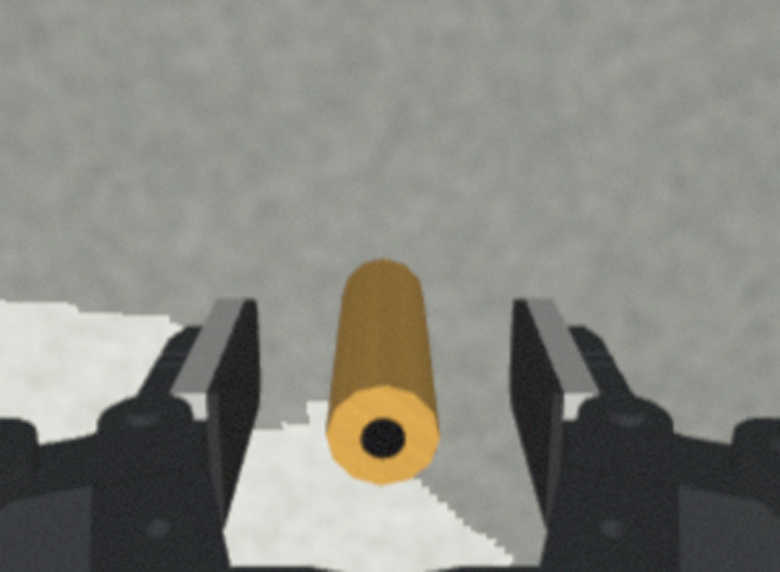

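The spacer stands between the pads, top at (383,435). Closing.

Emit:
move_arm(plan=[{"x": 0, "y": 0.001, "z": 0.001, "spin": 0}, {"x": 0, "y": 0.001, "z": 0.001, "spin": 0}, {"x": 0, "y": 0.001, "z": 0.001, "spin": 0}, {"x": 0, "y": 0.001, "z": 0.001, "spin": 0}, {"x": 0, "y": 0.001, "z": 0.001, "spin": 0}], claw=0, newtons=40)

```text
time_s: 9.6
eef_pos: [0.4219, -0.1499, 0.024]
tcp_rot: [[0.999, 0.046, 0.002], [0.046, -0.999, 0.0], [0.002, -0.0, -1.0]]
contact_force: [0.0, 0.5, 6.4]
gripper_width: 0.017
```

```bash
python3 - <<'E'
from h import *
go(.562,-.2788,.15,2.7)
E
```

```text
dx,dy,dz mm [ 134.3  135.2 -125.8] spin -0.07 yaw now 2.63 t 9.6 F [0.  0.5 6.4] w 0.017024412943333823
```

Emit:
move_arm(plan=[{"x": 0, "y": 0, "z": -0.025, "spin": 0}, {"x": 0.01, "y": 0.01, "z": -0.06, "spin": 0}, {"x": 0.03, "y": 0.03, "z": -0.085, "spin": 0}, {"x": 0.057, "y": 0.057, "z": -0.095, "spin": 0}, {"x": 0.084, "y": 0.084, "z": -0.1, "spin": 0}])

```text
time_s: 10.02
eef_pos: [0.511, -0.2303, 0.126]
tcp_rot: [[0.999, 0.048, 0.004], [0.048, -0.999, 0.0], [0.004, 0.0, -1.0]]
contact_force: [1.1, 0.3, -0.7]
gripper_width: 0.0169
```

Emit:
move_arm(plan=[{"x": 0.025, "y": 0.025, "z": 0, "spin": 0}, {"x": 0.045, "y": 0.045, "z": 0, "spin": 0}, {"x": 0.05, "y": 0.051, "z": 0, "spin": 0}, {"x": 0.05, "y": 0.051, "z": 0, "spin": 0}, {"x": 0.05, "y": 0.051, "z": 0, "spin": 0}])

```text
time_s: 10.43
eef_pos: [0.5601, -0.2781, 0.1227]
tcp_rot: [[0.999, 0.045, -0.002], [0.045, -0.999, 0.001], [-0.002, -0.001, -1.0]]
contact_force: [-0.2, 1.0, -1.4]
gripper_width: 0.0171
```

```bash
python3 - <<'E'
from h import *
s,a=snap('wrist','w14.png'); print(repr(s['eef_pos']),s['qvel'].round(1))
np.save('s14.npy',s,allow_pickle=True)
print('pred uv',proj(cam('wrist',s),s['eef_pos']+s['tcp_rot']@[0,0,-.032]))
cv2.imwrite('pics/w14b.png',cv2.resize(a[130:350,130:430,::-1],None,fx=2.6,fy=2.6,interpolation=cv2.INTER_CUBIC))
E
```

```text
array([ 0.56013965, -0.27808626,  0.12265181]) [-0.9 -1.1 -0.3  1.7  0.   0.1 -0. ]
pred uv [275.11190687 296.32304665]
```

View pics/w14b.png

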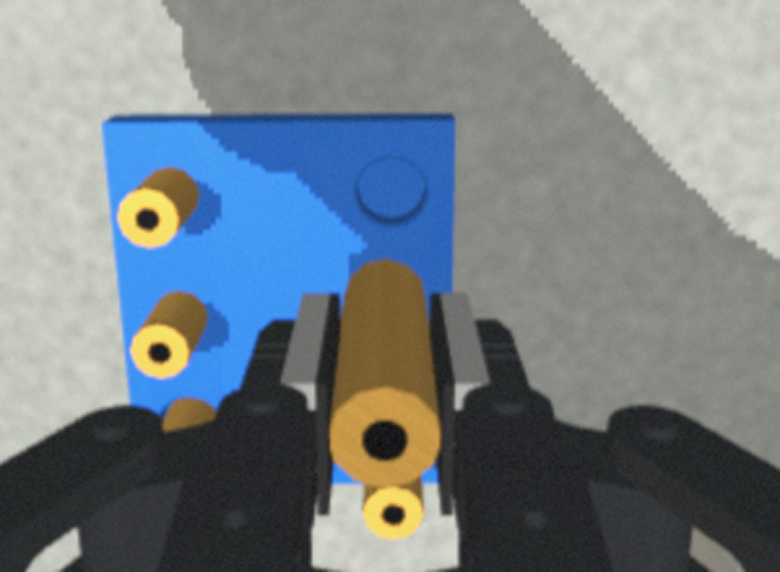

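```bash
python3 - <<'E'
from h import *
s=np.load('s14.npy',allow_pickle=True).item()
c=cam('wrist',s);R=s['tcp_rot'];f=lambda u:(u+.5)/2.6-.5+130
ht=s['eef_pos']+R@[0,0,-.032]
a=ray(c,f(391.5),f(188.5),.014);h=ray(c,f(385),f(437),ht[2])
print(a,h-ht,a-(h-ht)); 
t=a-(h-ht)
s=readout.get_state();print(s['eef_pos']);go(t[0],t[1],.055,2.7)
E
```

```text
[ 0.56297999 -0.27776608  0.014     ] [ 0.00109388 -0.00060761  0.        ] [ 0.56188611 -0.27715847  0.014     ]
[ 0.55984153 -0.27741966  0.12263807]
dx,dy,dz mm [ 2.2 -0.1 67.6] spin -0.07 yaw now 2.63 t 10.4833 F [-0.7  0.5 -1.8] w 0.01705658191203787
```

Emit:
move_arm(plan=[{"x": 0.0022, "y": 0.0006, "z": 0.025, "spin": 0}, {"x": 0.0022, "y": 0.0006, "z": 0.05, "spin": 0}, {"x": 0.0022, "y": 0.0006, "z": 0.068, "spin": 0}, {"x": 0.0022, "y": 0.0006, "z": 0.068, "spin": 0}, {"x": 0.0022, "y": 0.0006, "z": 0.068, "spin": 0}])

```text
time_s: 10.9
eef_pos: [0.5621, -0.2776, 0.0547]
tcp_rot: [[0.999, 0.047, -0.002], [0.047, -0.999, 0.001], [-0.002, -0.002, -1.0]]
contact_force: [0.6, 0.1, -0.5]
gripper_width: 0.0168
```

```bash
python3 - <<'E'
from h import *
s,a=snap('wrist','w15.png'); print(repr(s['eef_pos']),s['qvel'].round(1))
np.save('s15.npy',s,allow_pickle=True)
cv2.imwrite('pics/w15b.png',cv2.resize(a[130:350,130:430,::-1],None,fx=2.6,fy=2.6,interpolation=cv2.INTER_CUBIC))
E
```

```text
array([ 0.56206138, -0.27762828,  0.05473705]) [-0.1 -1.5  1.3 -2.1  0.1  0.2  0. ]
```

View pics/w15b.png

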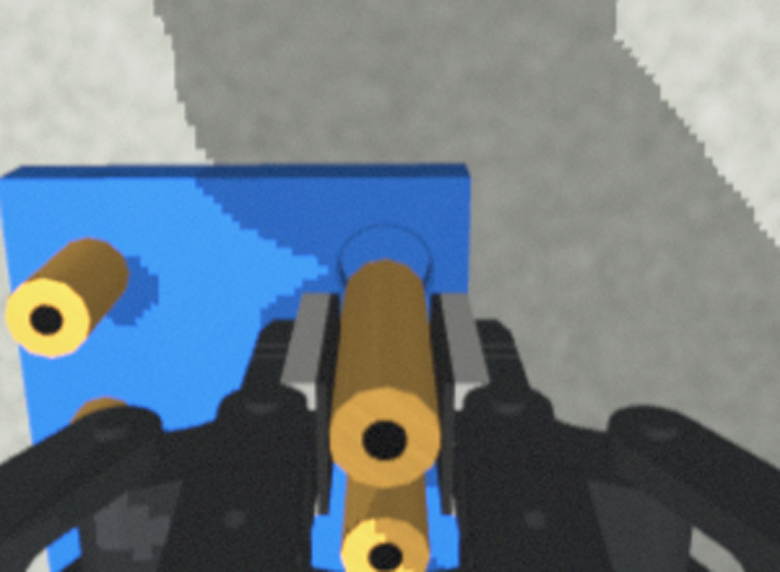

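```bash
python3 - <<'E'
from h import *
s=np.load('s15.npy',allow_pickle=True).item()
c=cam('wrist',s);R=s['tcp_rot'];f=lambda u:(u+.5)/2.6-.5+130
ht=s['eef_pos']+R@[0,0,-.032]
h=ray(c,f(385),f(437),ht[2])
# predicted rim outline for candidate centers
for v in (268,269.5,271):
  a=ray(c,f(385.5),f(v),.014)
  th=np.linspace(0,2*np.pi,200); q=np.array([proj(c,a+.011*np.array([np.cos(t),np.sin(t),0])) for t in th]); q=(q-129.5)*2.6-.5
  print(v,a-(h-ht),q.min(0),q.max(0))
go(.562,-.278,.038,2.7)
E
```

```text
268 [ 0.56202933 -0.27772404  0.014     ] [339.62377054 224.31361618] [431.39945782 310.37980742]
269.5 [ 0.56204704 -0.27810734  0.014     ] [339.64805799 225.86020616] [431.3751535  311.83529626]
271 [ 0.56206477 -0.27849104  0.014     ] [339.67234544 227.40677089] [431.35084919 313.29080814]
dx,dy,dz mm [-1.1 -0.5 17.9] spin -0.05 yaw now 2.65 t 10.95 F [ 1.1 -1.2 -0.3] w 0.016808376014812828
```

Emit:
move_arm(plan=[{"x": -0.0005, "y": -0.0003, "z": 0.006, "spin": 0}, {"x": -0.0005, "y": -0.0003, "z": 0.012, "spin": 0}, {"x": -0.0005, "y": -0.0003, "z": 0.014, "spin": 0}, {"x": -0.0005, "y": -0.0003, "z": 0.014, "spin": 0}, {"x": -0.0005, "y": -0.0003, "z": 0.014, "spin": 0}])

```text
time_s: 11.37
eef_pos: [0.5629, -0.2788, 0.0412]
tcp_rot: [[0.999, 0.046, 0.0], [0.046, -0.999, 0.0], [0.0, -0.0, -1.0]]
contact_force: [0.1, 0.3, -0.3]
gripper_width: 0.0167
```

```bash
python3 - <<'E'
from h import *
s,a=snap('wrist','w16.png'); print(repr(s['eef_pos']),s['qvel'].round(1))
go(.562,-.278,.0295,2.7)
cv2.imwrite('pics/w16b.png',cv2.resize(a[130:350,130:430,::-1],None,fx=2.6,fy=2.6,interpolation=cv2.INTER_CUBIC))
E
```

```text
array([ 0.56290499, -0.27879927,  0.04123497]) [ 0.1 -0.1  0.2 -0.2  0.   0.  -0. ]
dx,dy,dz mm [-0.9 -0.9 11.8] spin -0.08 yaw now 2.62 t 11.4167 F [ 0.2  0.  -0.6] w 0.016700352846337696
```

View pics/w16b.png

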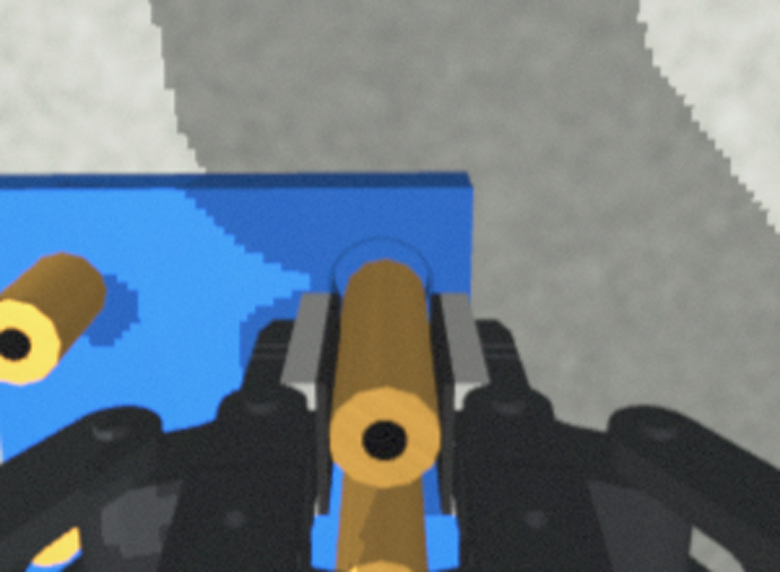

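The rim arc is centred at about 382 and the spacer at about 386, so I'll shift as computed and go in.

Emit:
move_arm(plan=[{"x": -0.0009, "y": -0.0008, "z": 0.0, "spin": 0}, {"x": -0.0009, "y": -0.0008, "z": 0.003, "spin": 0}, {"x": -0.0009, "y": -0.0008, "z": 0.006, "spin": 0}, {"x": -0.0009, "y": -0.0008, "z": 0.006, "spin": 0}, {"x": -0.0009, "y": -0.0008, "z": 0.006, "spin": 0}])

```text
time_s: 11.83
eef_pos: [0.5617, -0.2779, 0.0348]
tcp_rot: [[0.999, 0.046, -0.001], [0.046, -0.999, 0.0], [-0.001, -0.0, -1.0]]
contact_force: [-0.0, 0.3, -1.9]
gripper_width: 0.0166
```

```bash
python3 - <<'E'
from h import *
s,a=snap('wrist','w17.png'); print(repr(s['eef_pos']),s['qvel'].round(1))
go(.562,-.278,.0295,2.7)
cv2.imwrite('pics/w17b.png',cv2.resize(a[130:350,130:430,::-1],None,fx=2.6,fy=2.6,interpolation=cv2.INTER_CUBIC))
E
```

```text
array([ 0.561735  , -0.27791428,  0.03481131]) [-0.  -0.1  0.2 -0.1  0.   0.   0. ]
dx,dy,dz mm [ 0.1 -0.   5.5] spin -0.08 yaw now 2.62 t 11.8833 F [0.6 0.3 0. ] w 0.016788544467270402
```

View pics/w17b.png

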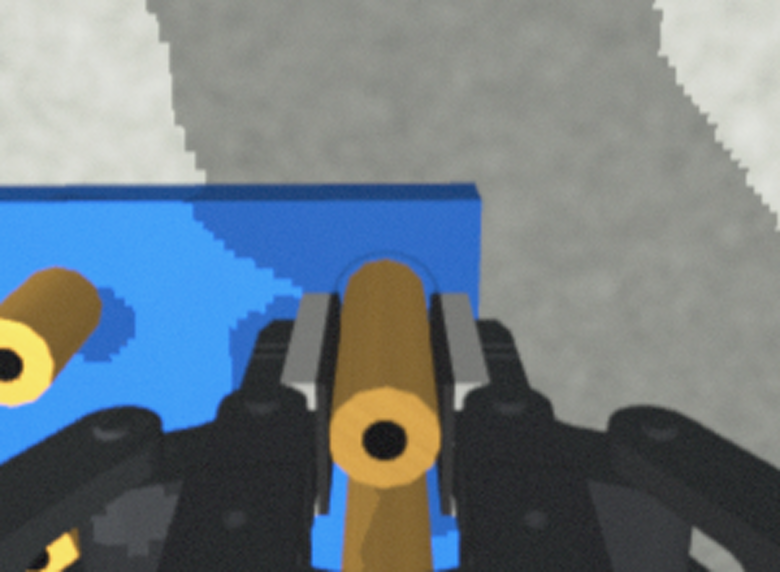

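Centred and entering. Lowering and releasing.

Emit:
move_arm(plan=[{"x": 0, "y": 0, "z": 0.002, "spin": 0}, {"x": 0, "y": 0, "z": 0.004, "spin": 0}, {"x": 0, "y": 0, "z": 0.005, "spin": 0}, {"x": 0, "y": 0, "z": 0.005, "spin": 0}, {"x": 0, "y": 0, "z": 0.005, "spin": 0}])

```text
time_s: 12.3
eef_pos: [0.5619, -0.278, 0.03]
tcp_rot: [[0.999, 0.046, -0.0], [0.046, -0.999, 0.0], [-0.0, -0.0, -1.0]]
contact_force: [1.0, 0.2, -0.7]
gripper_width: 0.0166
```

Emit:
move_arm(plan=[{"x": 0, "y": 0, "z": 0, "spin": 0}, {"x": 0, "y": 0, "z": 0, "spin": 0}, {"x": 0, "y": 0, "z": 0, "spin": 0}, {"x": 0, "y": 0, "z": 0, "spin": 0}], claw=45)

```text
time_s: 12.63
eef_pos: [0.5621, -0.2781, 0.0303]
tcp_rot: [[0.999, 0.046, 0.0], [0.046, -0.999, -0.0], [0.0, 0.0, -1.0]]
contact_force: [0.8, 0.5, 0.6]
gripper_width: 0.0387
```

```bash
python3 - <<'E'
from h import *
s,a=snap('wrist','w18.png'); print(repr(s['eef_pos']),s['qvel'].round(1))
go(.562,-.278,.16,0)
cv2.imwrite('pics/w18b.png',cv2.resize(a[130:350,130:430,::-1],None,fx=2.6,fy=2.6,interpolation=cv2.INTER_CUBIC))
E
```

```text
array([ 0.56210241, -0.27807   ,  0.03030067]) [-0.  -0.1 -0.1 -0.  -0.  -0.  -0. ]
dx,dy,dz mm [-0.000e+00 -1.000e-01 -1.297e+02] spin 2.63 yaw now 2.63 t 12.6833 F [ 0.6 -0.3 -0.7] w 0.03858372846676611
```

View pics/w18b.png

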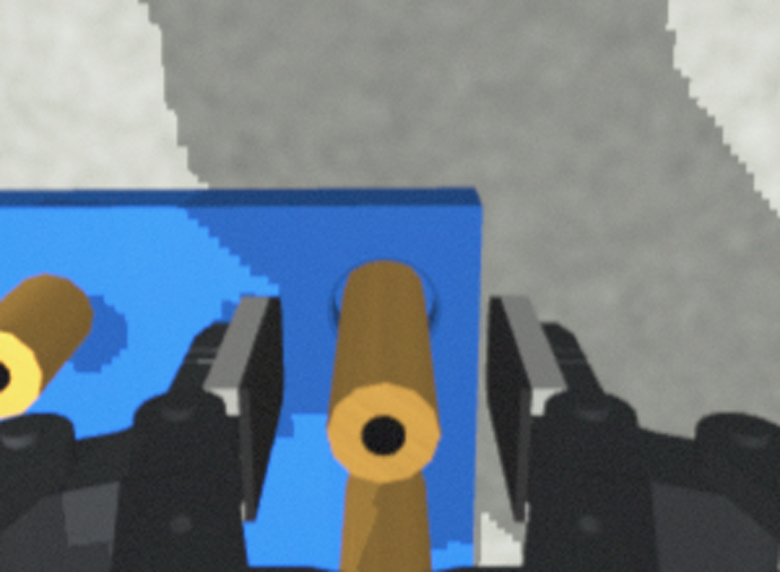

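Seated. Next I'll lift, pass over the box for a measurement, then go to the cover.

Emit:
move_arm(plan=[{"x": 0, "y": 0, "z": -0.03, "spin": 0}, {"x": 0, "y": 0, "z": -0.07, "spin": 0}, {"x": 0, "y": 0, "z": -0.11, "spin": 0}, {"x": 0, "y": -0.02, "z": -0.145, "spin": 0}, {"x": 0, "y": -0.045, "z": -0.175, "spin": 0}])

```text
time_s: 13.1
eef_pos: [0.5597, -0.2355, 0.2081]
tcp_rot: [[0.999, 0.041, 0.002], [0.041, -0.999, -0.002], [0.002, 0.002, -1.0]]
contact_force: [0.3, 0.6, 0.4]
gripper_width: 0.0385
```

```bash
python3 - <<'E'
from h import *
a=cv2.imread('pics/top0.png');snap('top','top1.png'); a=cv2.imread('pics/top1.png')
cv2.imwrite('pics/top1b.png',cv2.resize(a[160:280,240:440],None,fx=4,fy=4,interpolation=cv2.INTER_CUBIC))
go(.585,-.025,.2,2.6)
E
```

```text
dx,dy,dz mm [  31.3 -203.    13.3] spin 0.17 yaw now 2.77 t 13.15 F [2.3 3.7 2.4] w 0.03825537281710082
```

View pics/top1b.png

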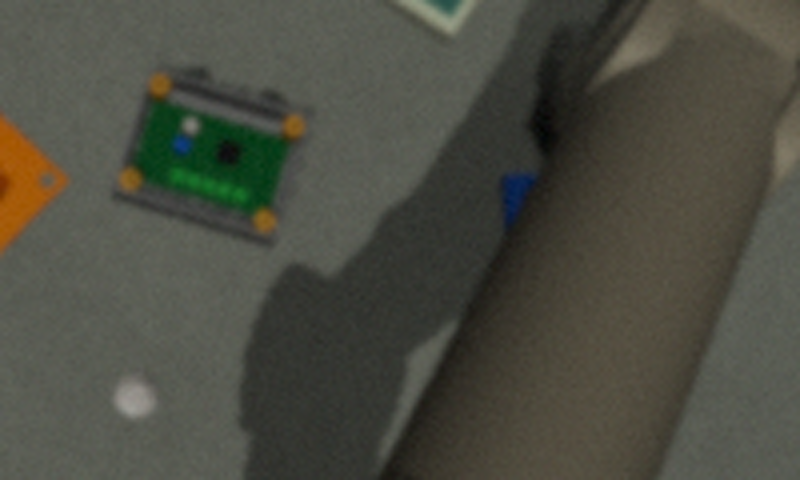

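The arm hides the rack in this view; I'll check it later. On to the box.

Emit:
move_arm(plan=[{"x": 0.006, "y": -0.04, "z": 0.0, "spin": 0}, {"x": 0.012, "y": -0.08, "z": 0.0, "spin": 0}, {"x": 0.018, "y": -0.12, "z": 0.0, "spin": 0}, {"x": 0.025, "y": -0.16, "z": 0.0, "spin": 0}, {"x": 0.031, "y": -0.195, "z": 0.0, "spin": 0}])

```text
time_s: 13.57
eef_pos: [0.5819, -0.0337, 0.2051]
tcp_rot: [[0.999, 0.047, 0.0], [0.047, -0.999, 0.001], [0.0, -0.001, -1.0]]
contact_force: [0.8, 0.2, -0.7]
gripper_width: 0.0387
```

Emit:
move_arm(plan=[{"x": 0, "y": 0, "z": 0, "spin": 0}, {"x": 0, "y": 0, "z": 0, "spin": 0}, {"x": 0, "y": 0, "z": 0, "spin": 0}, {"x": 0, "y": 0, "z": 0, "spin": 0}])

```text
time_s: 13.9
eef_pos: [0.5816, -0.0388, 0.2052]
tcp_rot: [[0.999, 0.043, -0.0], [0.043, -0.999, -0.001], [-0.0, 0.001, -1.0]]
contact_force: [-0.5, -0.3, -0.1]
gripper_width: 0.0383
```

```bash
python3 - <<'E'
from h import *
s,a=snap('wrist','w19.png'); print(repr(s['eef_pos']),s['qvel'].round(1))
np.save('s19.npy',s,allow_pickle=True)
cv2.imwrite('pics/w19b.png',cv2.resize(a[:,:,::-1],None,fx=1.4,fy=1.4,interpolation=cv2.INTER_CUBIC))
E
```

```text
array([ 0.5816039 , -0.03875325,  0.20518008]) [ 0.5 -0.1  0.1 -0.1 -0.1  0.  -0.1]
```

View pics/w19b.png

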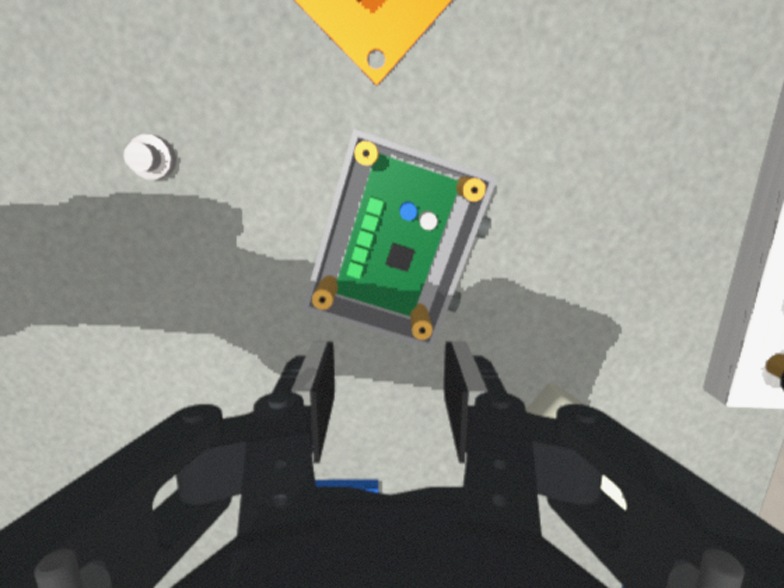

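All four bosses are visible at (366,153), (474,190), (322.5,299) and (422,330).

```bash
python3 - <<'E'
from fit import *
s=np.load('s19.npy',allow_pickle=True).item()
c=cam('wrist',s)
B=[(-.038,.053,.045),(.038,.053,.045),(-.038,-.053,.045),(.038,-.053,.045)]
uv=(np.array([(366,153),(474,189.5),(322.5,299),(422,330)])+.5)/1.4-.5
print(fit(c,B,uv,[.585,-.03,-17]))
t=cam('top')
uvt=np.array([(81,187),(117,76),(239,236),(275,125)])/4.7+[255,165]
print(fit(t,B,uvt,[.585,-.03,-17]))
# cover from top0 crop: scale 6 x 5.4 offset 120,170
C=[(.038,.053,.004),(.038,-.053,.004),(-.038,.053,.004),(-.038,-.053,.004)]
uvc=np.array([(198,230),(404,234),(187,361),(396,367)])/[6,5.4]+[120,170]
print(fit(t,C,uvc,[.49,.34,0]))
go(.49,.34,.2,0)
E
```

```text
(array([  0.58649627,  -0.02607502, -15.60676356]), array([[ 0. ,  0.1],
       [-0. ,  0.1],
       [-0. ,  0. ],
       [ 0. , -0.3]]))
(array([  0.58436505,  -0.02829013, -15.70872562]), array([[ 0.1, -0.1],
       [ 0. , -0.1],
       [ 0.1,  0.1],
       [-0.2, -0. ]]))
(array([0.49399422, 0.34769601, 0.27995354]), array([[-0.1, -0.2],
       [ 0. ,  0. ],
       [ 0.1,  0.2],
       [-0. , -0. ]]))
dx,dy,dz mm [ -75.3 -382.5    5. ] spin 2.46 yaw now 2.46 t 13.95 F [ 0.5 -0.4  0.4] w 0.03837335760756422
```

Emit:
move_arm(plan=[{"x": -0.008, "y": -0.04, "z": 0.0, "spin": 0.5}, {"x": -0.016, "y": -0.08, "z": 0.0, "spin": 1}, {"x": -0.024, "y": -0.12, "z": 0.0, "spin": 1.5}, {"x": -0.032, "y": -0.16, "z": 0.0, "spin": 2}, {"x": -0.04, "y": -0.2, "z": 0.0, "spin": 2.3}])

```text
time_s: 14.37
eef_pos: [0.5325, 0.1611, 0.2054]
tcp_rot: [[1.0, 0.002, 0.0], [0.002, -1.0, 0.0], [0.0, -0.0, -1.0]]
contact_force: [1.0, -0.5, 0.3]
gripper_width: 0.0384
```

Emit:
move_arm(plan=[{"x": -0.008, "y": -0.04, "z": 0.0, "spin": 0}, {"x": -0.016, "y": -0.08, "z": 0.005, "spin": 0}, {"x": -0.024, "y": -0.12, "z": 0.02, "spin": 0}, {"x": -0.032, "y": -0.155, "z": 0.035, "spin": 0}, {"x": -0.037, "y": -0.175, "z": 0.045, "spin": 0}])

```text
time_s: 14.78
eef_pos: [0.4932, 0.3398, 0.1588]
tcp_rot: [[1.0, 0.009, -0.001], [0.009, -1.0, 0.001], [-0.001, -0.001, -1.0]]
contact_force: [-0.5, -0.0, -0.1]
gripper_width: 0.0388
```

Emit:
move_arm(plan=[{"x": 0, "y": 0, "z": 0, "spin": 0}, {"x": 0, "y": 0, "z": 0, "spin": 0}, {"x": 0, "y": 0, "z": 0, "spin": 0}])

```text
time_s: 15.03
eef_pos: [0.4961, 0.3337, 0.1604]
tcp_rot: [[1.0, 0.003, 0.001], [0.003, -1.0, -0.001], [0.001, 0.001, -1.0]]
contact_force: [0.0, -0.3, 0.0]
gripper_width: 0.0386
```

```bash
python3 - <<'E'
from h import *
s,a=snap('wrist','w20.png'); print(repr(s['eef_pos']),s['qvel'].round(1))
np.save('s20.npy',s,allow_pickle=True)
cv2.imwrite('pics/w20b.png',cv2.resize(a[:,:,::-1],None,fx=1.4,fy=1.4,interpolation=cv2.INTER_CUBIC))
go(.494,.348,.16,0)
E
```

```text
array([0.49605779, 0.33369951, 0.16044078]) [ 0.7 -0.8  0.8  0.2 -0.1 -0.1 -0.2]
dx,dy,dz mm [ -2.3 -14.6   0.8] spin 0.11 yaw now 0.11 t 15.0833 F [ 1.  -0.2  0.4] w 0.03882514230004491
```

View pics/w20b.png

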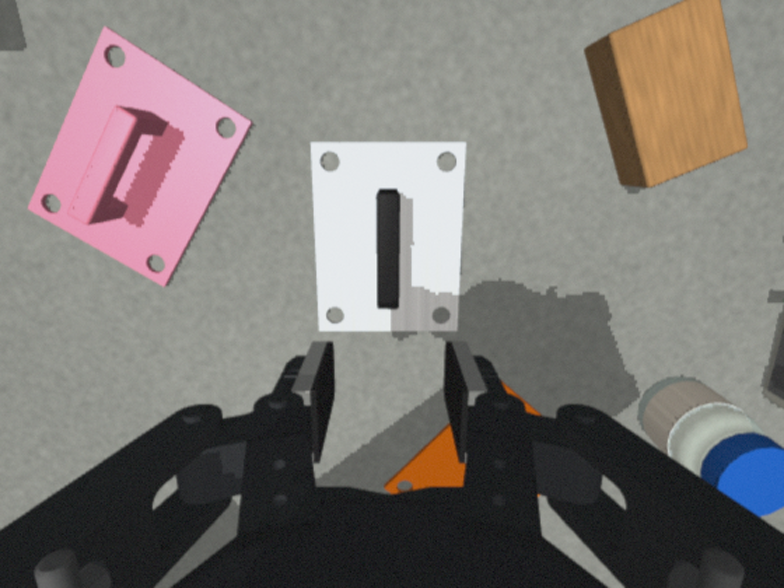

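The white cover is below the tool, holes at (330,161), (447,161), (335,315) and (441,315), handle at (388,248).

```bash
python3 - <<'E'
from fit import *
s=np.load('s20.npy',allow_pickle=True).item()
c=cam('wrist',s)
C=[(-.038,.053,.004),(.038,.053,.004),(-.038,-.053,.004),(.038,-.053,.004)]
uv=(np.array([(330,161.3),(447,161),(335,315.3),(441,315)])+.5)/1.4-.5
p,r=fit(c,C,uv,[.494,.348,0]);print(p,r)
go(p[0]-.0011,p[1],.016,p[2])
E
```

```text
[0.4964476  0.34998917 0.04001403] [[ 0.1  0.1]
 [-0.4  0.5]
 [ 0.2 -0.5]
 [ 0.  -0.2]]
dx,dy,dz mm [ -1.1 -16.6 144.8] spin 0.07 yaw now 0.11 t 15.0833 F [ 1.  -0.2  0.4] w 0.03882514230004491
```

Emit:
move_arm(plan=[{"x": -0.0008, "y": -0.0166, "z": 0.02, "spin": 0}, {"x": -0.0008, "y": -0.0166, "z": 0.05, "spin": 0}, {"x": -0.0008, "y": -0.0166, "z": 0.075, "spin": 0}, {"x": -0.0008, "y": -0.0166, "z": 0.095, "spin": 0}, {"x": -0.0008, "y": -0.0166, "z": 0.1, "spin": 0}])

```text
time_s: 15.5
eef_pos: [0.4934, 0.3495, 0.0579]
tcp_rot: [[1.0, 0.003, -0.003], [0.003, -1.0, -0.003], [-0.003, 0.003, -1.0]]
contact_force: [-0.9, -1.0, -0.2]
gripper_width: 0.0388
```

Emit:
move_arm(plan=[{"x": 0, "y": 0, "z": 0, "spin": 0}, {"x": 0, "y": 0, "z": 0, "spin": 0}, {"x": 0, "y": 0, "z": 0, "spin": 0}])

```text
time_s: 15.75
eef_pos: [0.4954, 0.3525, 0.062]
tcp_rot: [[1.0, 0.004, 0.002], [0.004, -1.0, 0.002], [0.002, -0.002, -1.0]]
contact_force: [0.3, -0.2, 0.1]
gripper_width: 0.0387
```

```bash
python3 - <<'E'
from h import *
s,a=snap('wrist','w21.png'); print(repr(s['eef_pos']),s['qvel'].round(1))
np.save('s21.npy',s,allow_pickle=True)
cv2.imwrite('pics/w21b.png',cv2.resize(a[:,:,::-1],None,fx=1.4,fy=1.4,interpolation=cv2.INTER_CUBIC))
go(.4953,.35,.016,0)
E
```

```text
array([0.49539507, 0.35248515, 0.06197564]) [-0.4 -0.2 -0.2 -0.1 -0.1 -0.   0. ]
dx,dy,dz mm [-0.   2.8 46. ] spin 0.28 yaw now 0.28 t 15.8 F [-0.8 -0.5 -0.5] w 0.03851995420612713
```

View pics/w21b.png

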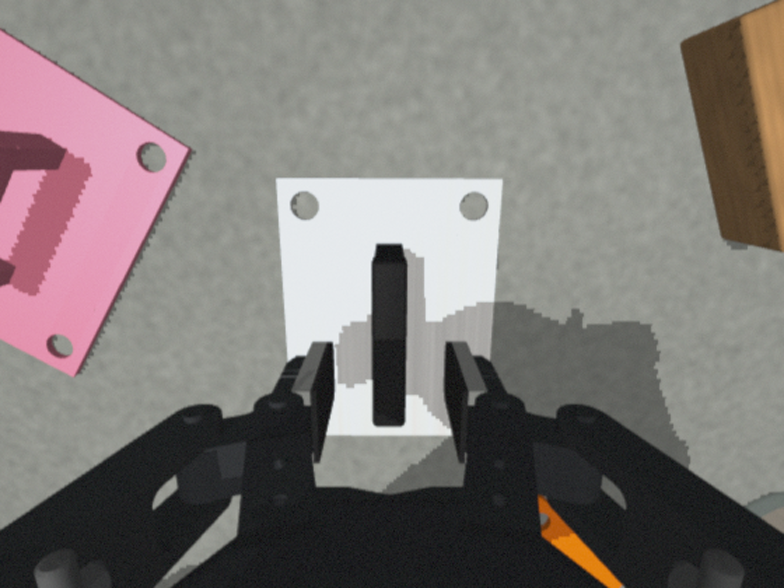

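Emit:
move_arm(plan=[{"x": 0, "y": 0.002, "z": 0.015, "spin": 0}, {"x": 0, "y": 0.002, "z": 0.03, "spin": 0}, {"x": 0, "y": 0.002, "z": 0.042, "spin": 0}, {"x": 0, "y": 0.002, "z": 0.046, "spin": 0}, {"x": 0, "y": 0.002, "z": 0.046, "spin": 0}])

```text
time_s: 16.22
eef_pos: [0.4935, 0.3503, 0.0137]
tcp_rot: [[1.0, 0.006, -0.001], [0.006, -1.0, -0.001], [-0.001, 0.001, -1.0]]
contact_force: [-0.5, -0.1, -0.3]
gripper_width: 0.0385
```

Emit:
move_arm(plan=[{"x": 0, "y": 0, "z": 0, "spin": 0}, {"x": 0, "y": 0, "z": 0, "spin": 0}, {"x": 0, "y": 0, "z": 0, "spin": 0}])

```text
time_s: 16.47
eef_pos: [0.4944, 0.3509, 0.015]
tcp_rot: [[1.0, 0.006, 0.001], [0.006, -1.0, 0.001], [0.001, -0.001, -1.0]]
contact_force: [-1.6, 0.6, 0.2]
gripper_width: 0.0381
```

```bash
python3 - <<'E'
from fit import *
s,a=snap('wrist','w22.png'); print(repr(s['eef_pos']),s['qvel'].round(1))
c21=cam('wrist',np.load('s21.npy',allow_pickle=True).item())
uv=(np.array([(305,206),(474,206)])+.5)/1.4-.5
print(fit(c21,[(-.038,.053,.004),(.038,.053,.004)],uv,[.494,.348,0]))
cv2.imwrite('pics/w22b.png',cv2.resize(a[:,:,::-1],None,fx=1.4,fy=1.4,interpolation=cv2.INTER_CUBIC))
go(.4953,.35,.016,0)
E
```

```text
array([0.49442807, 0.35085025, 0.01496977]) [ 0.1 -0.  -0.1  0.2 -0.1 -0.2  0.1]
(array([0.49668291, 0.34998126, 0.2155209 ]), array([[ 0.2, -0. ],
       [-0.2, -0. ]]))
dx,dy,dz mm [ 1.   0.8 -1.1] spin 0.33 yaw now 0.33 t 16.5167 F [ 0.1 -0.4 -0.5] w 0.03820969788215672
```

View pics/w22b.png

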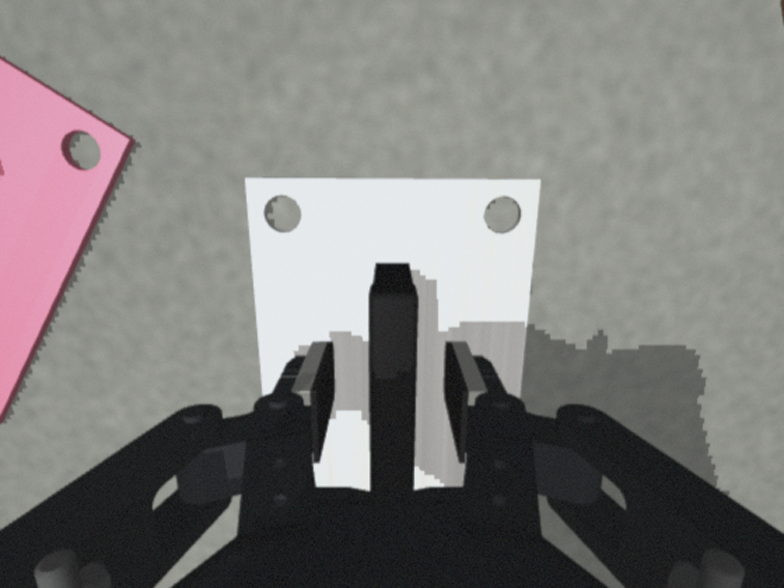

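The handle is between the fingers at (393,385). Closing with 70 N.

Emit:
move_arm(plan=[{"x": 0.001, "y": 0.0007, "z": -0.001, "spin": 0}, {"x": 0.001, "y": 0.0007, "z": -0.001, "spin": 0}, {"x": 0.001, "y": 0.0007, "z": -0.001, "spin": 0}, {"x": 0.001, "y": 0.0007, "z": -0.001, "spin": 0}, {"x": 0.001, "y": 0.0007, "z": -0.001, "spin": 0}], claw=0, newtons=70)

```text
time_s: 16.93
eef_pos: [0.4955, 0.3498, 0.0158]
tcp_rot: [[1.0, 0.005, 0.001], [0.005, -1.0, 0.001], [0.001, -0.001, -1.0]]
contact_force: [-1.7, -1.5, 6.2]
gripper_width: 0.0127
```

```bash
python3 - <<'E'
from fit import *
s,a=snap('wrist','w23.png'); print(repr(s['eef_pos']),s['qvel'].round(1))
np.save('s23.npy',s,allow_pickle=True)
cv2.imwrite('pics/w23b.png',cv2.resize(a[100:320,130:430,::-1],None,fx=2.6,fy=2.6,interpolation=cv2.INTER_CUBIC))
go(.52,.25,.2,0)
E
```

```text
array([0.49549084, 0.34981212, 0.01580543]) [ 0.   0.1  0.  -0.  -0.  -0.1  0. ]
dx,dy,dz mm [  24.1   99.9 -184.2] spin 0.31 yaw now 0.31 t 16.9833 F [-0.2 -2.   6.9] w 0.012737176188991773
```

View pics/w23b.png

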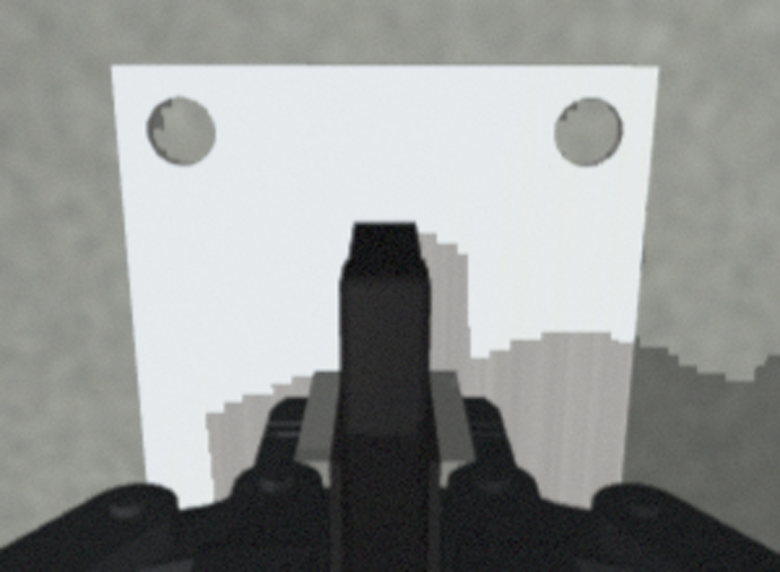

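The cover is gripped, with its holes at (181,131) and (588,131) in the crop. Lifting straight up.

Emit:
move_arm(plan=[{"x": 0, "y": 0, "z": -0.015, "spin": 0}, {"x": 0, "y": 0, "z": -0.045, "spin": 0}, {"x": 0, "y": 0, "z": -0.08, "spin": 0}, {"x": 0, "y": 0.0, "z": -0.115, "spin": 0}, {"x": 0, "y": 0.0, "z": -0.145, "spin": 0}])

```text
time_s: 17.4
eef_pos: [0.4947, 0.3495, 0.1617]
tcp_rot: [[1.0, 0.006, -0.0], [0.006, -1.0, -0.0], [-0.0, 0.0, -1.0]]
contact_force: [1.1, 0.1, -2.1]
gripper_width: 0.0129
```

Emit:
move_arm(plan=[{"x": 0.006, "y": 0.025, "z": 0, "spin": 1.5}, {"x": 0.014, "y": 0.06, "z": 0, "spin": 3}, {"x": 0.023, "y": 0.098, "z": 0, "spin": 5}, {"x": 0.032, "y": 0.137, "z": 0, "spin": 7.5}, {"x": 0.041, "y": 0.176, "z": 0, "spin": 10}])

```text
time_s: 17.82
eef_pos: [0.5364, 0.1724, 0.1598]
tcp_rot: [[0.986, -0.169, -0.001], [-0.169, -0.986, -0.0], [-0.001, 0.0, -1.0]]
contact_force: [-0.1, -0.4, -2.6]
gripper_width: 0.013
```

```bash
python3 - <<'E'
from fit import *
go(.5854,-.026,.15,-15.6)
E
```

```text
dx,dy,dz mm [ 81.9 187.3   9.8] spin 5.86 yaw now -9.74 t 17.8167 F [-0.1 -0.4 -2.6] w 0.012987739507051338
```

Emit:
move_arm(plan=[{"x": 0.015, "y": 0.035, "z": 0, "spin": 1.5}, {"x": 0.03, "y": 0.07, "z": 0, "spin": 3}, {"x": 0.045, "y": 0.105, "z": 0, "spin": 4.5}, {"x": 0.058, "y": 0.135, "z": 0.003, "spin": 5.8}, {"x": 0.07, "y": 0.16, "z": 0.006, "spin": 5.8}])

```text
time_s: 18.23
eef_pos: [0.5786, 0.0014, 0.1539]
tcp_rot: [[0.963, -0.27, -0.001], [-0.27, -0.963, -0.001], [-0.0, 0.001, -1.0]]
contact_force: [0.1, 0.6, -3.0]
gripper_width: 0.013
```

Emit:
move_arm(plan=[{"x": 0.006, "y": 0.014, "z": 0.002, "spin": 0}, {"x": 0.011, "y": 0.025, "z": 0.004, "spin": 0}, {"x": 0.011, "y": 0.025, "z": 0.004, "spin": 0}, {"x": 0.011, "y": 0.025, "z": 0.004, "spin": 0}, {"x": 0.011, "y": 0.025, "z": 0.004, "spin": 0}])

```text
time_s: 18.65
eef_pos: [0.5827, -0.0205, 0.1499]
tcp_rot: [[0.964, -0.265, -0.001], [-0.265, -0.964, 0.001], [-0.001, -0.001, -1.0]]
contact_force: [0.4, -0.0, -2.1]
gripper_width: 0.0128
```

```bash
python3 - <<'E'
from fit import *
s,a=snap('wrist','w24.png'); print(repr(s['eef_pos']),s['qvel'].round(1))
np.save('s24.npy',s,allow_pickle=True)
_,b=snap('scene','sc1.png')
cv2.imwrite('pics/w24b.png',cv2.resize(a[:,:,::-1],None,fx=1.4,fy=1.4,interpolation=cv2.INTER_CUBIC))
go(.5854,-.026,.1,-15.6)
E
```

```text
array([ 0.58273533, -0.02051365,  0.14986272]) [-0.7 -0.2 -0.1 -0.2  0.   0.   0.2]
dx,dy,dz mm [ 3.9  4.8 50.1] spin 0.29 yaw now -15.31 t 18.75 F [-0.4 -0.3 -2.7] w 0.012761314199611106
```

View pics/w24b.png

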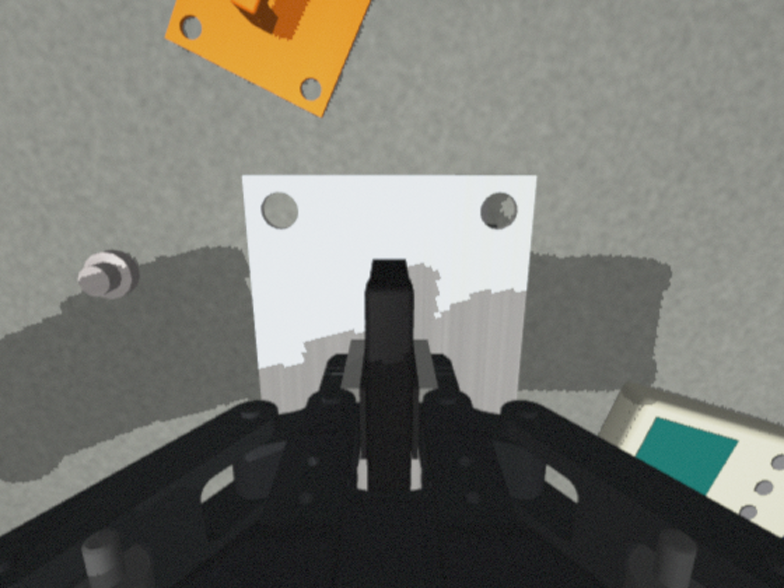

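View pics/sc1.png

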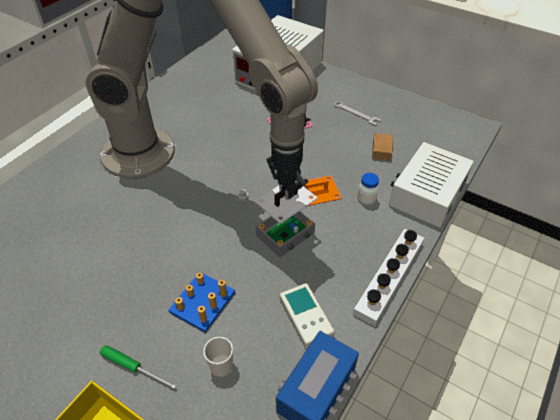

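The scene view shows the rack full: short row at (179,303), (189,291), (199,279), long row at (202,315), (212,300), (222,288). The cover hangs above the box, with its visible holes at (280,210.5) and (499,210.5) in the wrist view.

```bash
cat > cov.py <<'E'
from fit import *
def cover_in_cam(s,uv,dz=-.0158+.004):
    c=cam('wrist',s); z=s['eef_pos'][2]+dz
    y0=np.degrees(np.arctan2(s['tcp_rot'][1,0],s['tcp_rot'][0,0]))
    return fit(c,[(-.038,.053,z),(.038,.053,z)],uv,[s['eef_pos'][0],s['eef_pos'][1],y0])
E
python3 - <<'E'
from cov import *
for n,uv in (('s23.npy',(np.array([(181,131),(588.5,131)])+.5)/2.6-.5+[130,100]),('s24.npy',(np.array([(280,210.5),(499,210.5)])+.5)/1.4-.5)):
  s=np.load(n,allow_pickle=True).item()
  p,r=cover_in_cam(s,uv); 
  y0=np.degrees(np.arctan2(s['tcp_rot'][1,0],s['tcp_rot'][0,0]))
  d=s['tcp_rot'].T@np.array([p[0]-s['eef_pos'][0],p[1]-s['eef_pos'][1],0])
  print(n,p,'tool offset',d*1e3,'yaw off',p[2]-y0, r.ravel())
a=cv2.imread('pics/w24.png'); cv2.imwrite('pics/w24c.png',cv2.resize(a[110:280,160:400],None,fx=3.3,fy=3.3,interpolation=cv2.INTER_CUBIC))
a=cv2.imread('pics/w19.png'); cv2.imwrite('pics/w19c.png',cv2.resize(a[90:250,210:370],None,fx=3.7,fy=3.7,interpolation=cv2.INTER_CUBIC))
E
```

```text
s23.npy [0.49612226 0.35050823 0.27506897] tool offset [ 0.63517083 -0.69268571  0.00093849] yaw off -0.034411744078624296 [ 0.5 -0.  -0.5 -0. ]
s24.npy [  0.58367229  -0.02012421 -15.37265124] tool offset [ 8.00447731e-01 -6.23574498e-01 -3.11732481e-04] yaw off -0.022546839397008966 [ 0.4 -0.  -0.4 -0. ]
```

View pics/w24c.png

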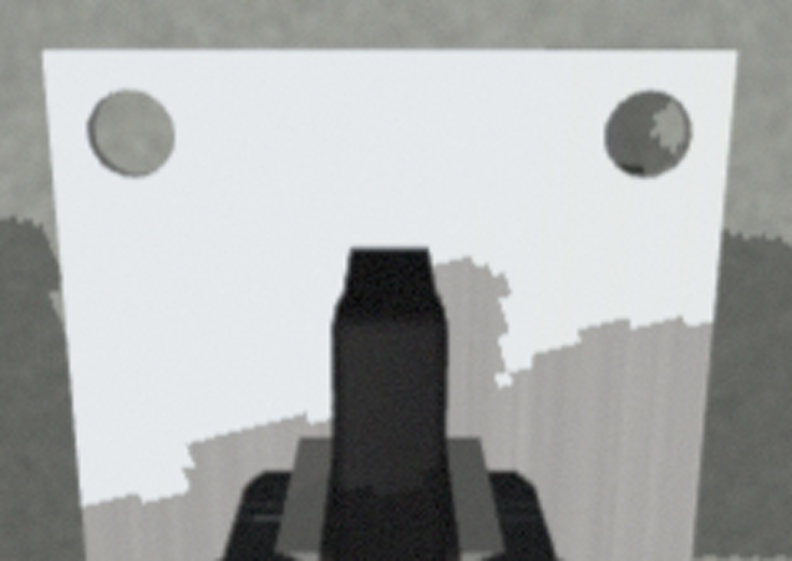

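View pics/w19c.png

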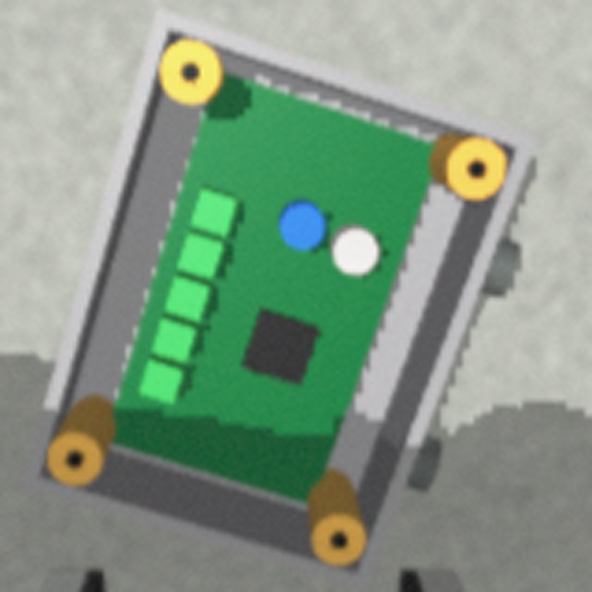

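```bash
python3 - <<'E'
from cov import *
s=np.load('s19.npy',allow_pickle=True).item()
B=[(-.038,.053,.045),(.038,.053,.045),(-.038,-.053,.045),(.038,-.053,.045)]
uv=(np.array([(190.5,72),(477,168.5),(75,459.5),(339,540.5)])+.5)/3.7-.5+[210,90]
print(fit(cam('wrist',s),B,uv,[.585,-.03,-17]))
go(.5856,-.0267,.1,-15.6)
E
```

```text
(array([  0.58607869,  -0.02597987, -15.57702848]), array([[ 0.1,  0.2],
       [-0.3,  0.2],
       [ 0.2, -0.3],
       [-0. , -0.3]]))
dx,dy,dz mm [ 4.3  5.4 50.1] spin 0.29 yaw now -15.31 t 18.75 F [-0.4 -0.3 -2.7] w 0.012761314199611106
```

Emit:
move_arm(plan=[{"x": 0.004, "y": 0.0054, "z": 0.01, "spin": 0.3}, {"x": 0.004, "y": 0.0054, "z": 0.025, "spin": 0.3}, {"x": 0.004, "y": 0.0054, "z": 0.04, "spin": 0.3}, {"x": 0.004, "y": 0.0054, "z": 0.048, "spin": 0.3}, {"x": 0.004, "y": 0.0054, "z": 0.05, "spin": 0.3}])

```text
time_s: 19.17
eef_pos: [0.5842, -0.0284, 0.0982]
tcp_rot: [[0.963, -0.271, -0.003], [-0.271, -0.963, -0.0], [-0.003, 0.001, -1.0]]
contact_force: [0.5, -1.0, -2.1]
gripper_width: 0.0129
```

Emit:
move_arm(plan=[{"x": 0, "y": 0, "z": 0, "spin": 0}, {"x": 0, "y": 0, "z": 0, "spin": 0}, {"x": 0, "y": 0, "z": 0, "spin": 0}, {"x": 0, "y": 0, "z": 0, "spin": 0}])

```text
time_s: 19.5
eef_pos: [0.5859, -0.0287, 0.1009]
tcp_rot: [[0.962, -0.272, 0.001], [-0.272, -0.962, 0.0], [0.001, -0.001, -1.0]]
contact_force: [-0.4, -0.2, -3.2]
gripper_width: 0.0128
```

```bash
python3 - <<'E'
from fit import *
s,a=snap('wrist','w25.png'); print(repr(s['eef_pos']),s['qvel'].round(1))
np.save('s25.npy',s,allow_pickle=True)
cv2.imwrite('pics/w25c.png',cv2.resize(a[110:280,160:400,::-1],None,fx=3.3,fy=3.3,interpolation=cv2.INTER_CUBIC))
go(.5854,-.0266,.076,-15.6)
E
```

```text
array([ 0.58594535, -0.02873709,  0.10086685]) [-0.   0.   0.1  0.2 -0.2 -0.1  0.2]
dx,dy,dz mm [-1.1 -1.9 24.8] spin -0.17 yaw now -15.77 t 19.55 F [-0.2  0.3 -2.7] w 0.012545038649306567
```

View pics/w25c.png

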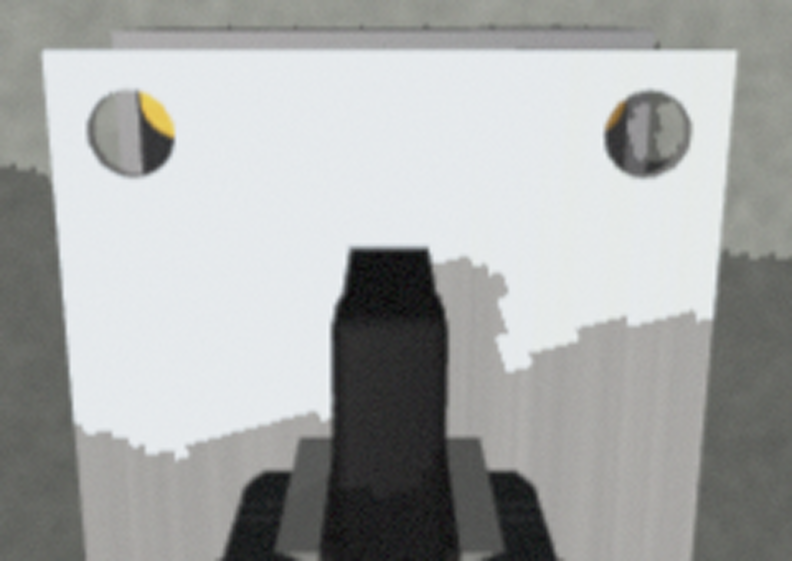

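Brass is showing in both holes, displaced as perspective predicts. Lowering with the correction.

Emit:
move_arm(plan=[{"x": -0.001, "y": -0.0019, "z": 0.005, "spin": -0.15}, {"x": -0.001, "y": -0.0019, "z": 0.011, "spin": -0.15}, {"x": -0.001, "y": -0.0019, "z": 0.017, "spin": -0.15}, {"x": -0.001, "y": -0.0019, "z": 0.02, "spin": -0.15}, {"x": -0.001, "y": -0.0019, "z": 0.021, "spin": -0.15}])

```text
time_s: 19.97
eef_pos: [0.5843, -0.0266, 0.0781]
tcp_rot: [[0.963, -0.269, -0.002], [-0.269, -0.963, -0.0], [-0.002, 0.001, -1.0]]
contact_force: [0.8, 0.0, -2.7]
gripper_width: 0.0126
```

Emit:
move_arm(plan=[{"x": 0, "y": 0, "z": 0, "spin": 0}, {"x": 0, "y": 0, "z": 0, "spin": 0}, {"x": 0, "y": 0, "z": 0, "spin": 0}, {"x": 0, "y": 0, "z": 0, "spin": 0}])

```text
time_s: 20.3
eef_pos: [0.5852, -0.0267, 0.0794]
tcp_rot: [[0.963, -0.269, 0.0], [-0.269, -0.963, 0.0], [0.0, -0.0, -1.0]]
contact_force: [0.4, -0.4, -2.0]
gripper_width: 0.0127
```

```bash
python3 - <<'E'
from fit import *
s,a=snap('wrist','w26.png'); print(repr(s['eef_pos']),s['qvel'].round(1))
np.save('s26.npy',s,allow_pickle=True)
cv2.imwrite('pics/w26c.png',cv2.resize(a[110:280,160:400,::-1],None,fx=3.3,fy=3.3,interpolation=cv2.INTER_CUBIC))
go(.5854,-.0266,.076,-15.6)
E
```

```text
array([ 0.58517017, -0.02668741,  0.07939087]) [-0.1 -0.1 -0.1 -0.   0.  -0.  -0. ]
dx,dy,dz mm [ 0.2 -0.1  3.4] spin -0.02 yaw now -15.62 t 20.35 F [ 0.5 -1.  -2.6] w 0.01278676650963874
```

View pics/w26c.png

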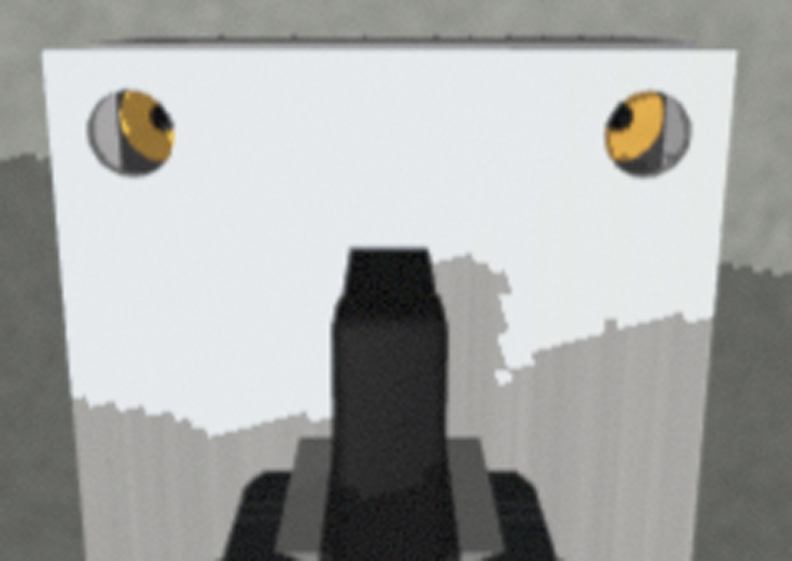

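The boss threads show through the holes at about (160,117) and (621,118), with the hole centres at (131,133) and (648,133). I'll compare both with the same camera.

```bash
python3 - <<'E'
from cov import *
s=np.load('s26.npy',allow_pickle=True).item();c=cam('wrist',s)
g=lambda p:(np.array(p)+.5)/3.3-.5+[160,110]
cp,r=cover_in_cam(s,g([(131.5,133),(648,133)])); print('cover',cp,r.ravel())
bp,r=fit(c,[(-.038,.053,.045),(.038,.053,.045)],g([(160,117),(621,118)]),cp);print('box',bp,r.ravel())
print('need tool shift mm',(s['tcp_rot'].T@np.array([bp[0]-cp[0],bp[1]-cp[1],0]))*1e3)
E
```

```text
cover [  0.58601139  -0.02614546 -15.65449952] [ 0.4 -0.  -0.4 -0. ]
box [  0.58607782  -0.02595819 -15.77744073] [ 1.6 -0.1 -1.6 -0.1]
need tool shift mm [ 1.35440387e-02 -1.98233483e-01  4.24210741e-05]
```

Lateral offset is about 0.2 mm; the symmetric residual comes from the thread circles being partly hidden. Lowering the last 3.5 mm.

Emit:
move_arm(plan=[{"x": 0.0001, "y": -0.0002, "z": 0.0015, "spin": 0}, {"x": 0.0001, "y": -0.0002, "z": 0.003, "spin": 0}, {"x": 0.0001, "y": -0.0002, "z": 0.0035, "spin": 0}, {"x": 0.0001, "y": -0.0002, "z": 0.0035, "spin": 0}, {"x": 0.0001, "y": -0.0002, "z": 0.0035, "spin": 0}])

```text
time_s: 20.77
eef_pos: [0.585, -0.0265, 0.0756]
tcp_rot: [[0.963, -0.269, -0.0], [-0.269, -0.963, -0.0], [-0.0, 0.0, -1.0]]
contact_force: [0.7, -0.3, -1.8]
gripper_width: 0.0128
```

Emit:
move_arm(plan=[{"x": 0, "y": 0, "z": 0, "spin": 0}, {"x": 0, "y": 0, "z": 0, "spin": 0}, {"x": 0, "y": 0, "z": 0, "spin": 0}, {"x": 0, "y": 0, "z": 0, "spin": 0}, {"x": 0, "y": 0, "z": 0, "spin": 0}])

```text
time_s: 21.18
eef_pos: [0.5851, -0.0265, 0.0757]
tcp_rot: [[0.963, -0.269, 0.0], [-0.269, -0.963, 0.0], [0.0, -0.0, -1.0]]
contact_force: [1.1, -0.5, -2.7]
gripper_width: 0.0127
```

```bash
python3 - <<'E'
from fit import *
s,a=snap('wrist','w27.png'); print(repr(s['eef_pos']),s['tcp_rot'][2].round(4),s['qvel'].round(1))
np.save('s27.npy',s,allow_pickle=True)
_,b=snap('scene','sc2.png'); snap('top','top2.png')
cv2.imwrite('pics/w27c.png',cv2.resize(a[110:280,160:400,::-1],None,fx=3.3,fy=3.3,interpolation=cv2.INTER_CUBIC))
cv2.imwrite('pics/sc2c.png',cv2.resize(b[150:340,150:350,::-1],None,fx=3.1,fy=3.1,interpolation=cv2.INTER_CUBIC))
go(.5854,-.0266,.076,-15.6)
E
```

```text
array([ 0.58511295, -0.02645325,  0.0756699 ]) [ 0. -0. -1.] [ 0.   0.1  0.   0.1  0.1 -0.  -0. ]
dx,dy,dz mm [ 0.3  0.  -0.4] spin -0.02 yaw now -15.62 t 21.3333 F [-0.1 -0.4 -1.7] w 0.01295115314422033
```

View pics/w27c.png

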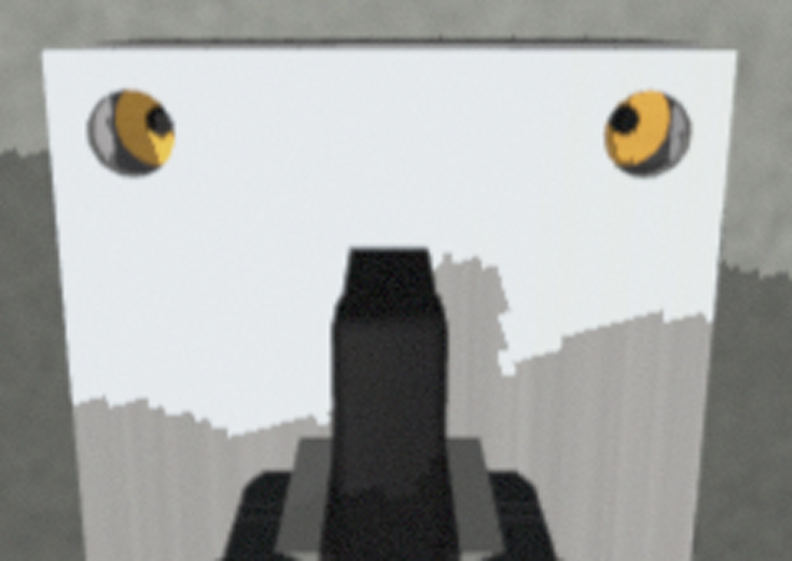

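View pics/sc2c.png

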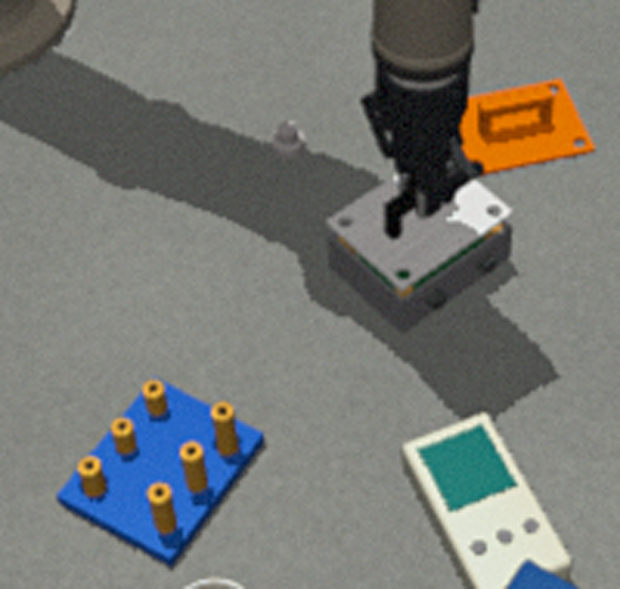

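View pics/top2.png

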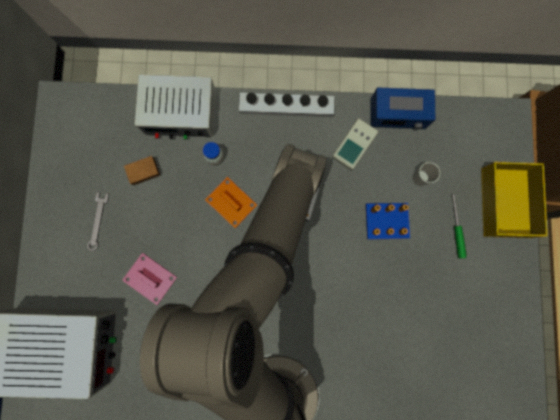

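```bash
python3 - <<'E'
from h import *
go(.5854,-.0266,.076,-15.6)
print(order.hand_in())
E
```

```text
dx,dy,dz mm [ 0.3  0.  -0.4] spin -0.02 yaw now -15.62 t 21.3333 F [-0.1 -0.4 -1.7] w 0.01295115314422033
the job is handed in; nothing more can be done
None
```

The job is done and handed in at 21.3 s. Both spacers stand in the rack, and the arm is holding the cover level and still over the box.

- **Spacers:** the short one went in first, then the long one, each in the empty socket of its own row. The last scene picture shows all six places filled and upright.
- **Cover position:** I picked it up by the handle with a 70 N grip. My last checks put the holes within about 0.3 mm of the bosses, judged from the two holes the wrist camera could see. Boss brass was visible under both. The other two holes were hidden by the gripper.
- **Gap:** arm height puts the cover about 14.9 mm above the bosses. A rougher estimate from the last picture gave about 13.6 mm. I trust the arm-height figure more and left it there.
- **Contact:** the force readings I took while holding the cover showed only its own weight (about 2–3 N), with no sign of touching the box.
- **Other items:** nothing else on the bench was touched. The before and after pictures show them in the same places, apart from whatever the arm hides from above.

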